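# Fetch the die that matches the sample and stack it on the press

### The job

Find the die plate in the tray whose opening has the shape of the brass sample on the small square pad, and slide it forward along its channel until its front end sticks out about 35 mm over the tray's front edge, still lying in the channel. Then grip it by that end and stack it flat on the backing plate on the press platen, long sides together and edges flush (either end may face forward), and let go. Leave the other dies in their places, the sample on its pad and the backing plate flush on the platen.

Things in the scene. Friction and masses are not known exactly. Their poses are not given: they have to be found in the camera images.
- die_round_mid (a point): Centre (half-way up) of a flat plain steel die plate 96 x 48 x 4 mm with a round opening 30 mm across in its middle, 0.09 kg; its x axis runs along the 96 mm, y along the 48 mm, z up. It starts flat in one of the tray's three channels, with its x axis along the tray's and its near end 8 to 25 mm behind the tray's front edge.
- die_bar_mid (a point): Centre (half-way up) of a flat plain steel die plate 96 x 48 x 4 mm with a long narrow opening 38 x 12 mm (long side along the plate) in its middle, 0.09 kg; its x axis runs along the 96 mm, y along the 48 mm, z up. It starts flat in one of the tray's three channels, with its x axis along the tray's and its near end 8 to 25 mm behind the tray's front edge.
- die_tri_mid (a point): Centre (half-way up) of a flat plain steel die plate 96 x 48 x 4 mm with a triangular opening of 30 mm sides (one point towards the plate's +x end) in its middle, 0.09 kg; its x axis runs along the 96 mm, y along the 48 mm, z up. It starts flat in one of the tray's three channels, with its x axis along the tray's and its near end 8 to 25 mm behind the tray's front edge.
- blank_round_mid (a point): Centre of a loose brass blank, a disc 28 mm across, 3 mm thick. The blank that lies on the small square pad is the sample; the other two lie on the long pad at the back. None needs handling.
- blank_bar_mid (a point): Centre of a loose brass blank, a narrow bar 36 x 10 mm (long along its x), 3 mm thick. The blank that lies on the small square pad is the sample; the other two lie on the long pad at the back. None needs handling.
- blank_tri_mid (a point): Centre of a loose brass blank, a triangle of about 29 mm sides, 3 mm thick. The blank that lies on the small square pad is the sample; the other two lie on the long pad at the back. None needs handling.
- pad_mid (a point): Centre of the top of the small square black rubber pad, 50 x 50 x 3 mm, fixed on the table beside the left side of the tray; the sample blank lies on it.
- tray: The fixed wooden die tray, 170 mm long (x) and 189 mm wide (y); origin under its centre, on the table. Its three straight channels run along x, centred at y = +60, 0 and -60 mm, are 51 mm wide and open at both ends; their floors are 40 mm above the table. x points away from the robot's side, y to the left.
- tray_front (a point): Middle of the tray's front (robot's side) edge, 85 mm from the tray's centre, at channel floor level; x points back along the channels, y left, z up. Below it the front drops upright to the table. A plate with 30 to 42 mm sticking out here stays level and can be gripped from above by its 48 mm width; more than 48 mm out, it tips off.
- tray_channel (a point): Middle of the middle channel's floor. Rails 9 mm wide beside each channel stand 4 mm high, level with the plates' tops: no grip on a plate's sides here. A slot 36 mm wide and 10 mm deep runs along each channel floor, under the plate: shut fingers lowered into it behind a plate can push it forward. It slides freely against plain friction.
- platen_top (a point): Centre of the top of the fixed press platen: a steel table 96 x 48 x 8 mm, 46 mm above the work surface, on a round column 36 mm thick, so that fingers may pass down beside its edges (its foot, 90 x 70 mm with bolt heads, is 12 mm high). x along the 96 mm, y along the 48 mm, z up.
- backing_mid (a point): Centre (half-way up) of the loose plain aluminium backing plate without opening, 96 x 48 x 4 mm, 0.12 kg, that lies flush on the platen; axes as the platen's. The die goes on top of it.
There are look-alikes about, which are no part of the job. Leave any blue look-alike of the part that bears backing_mid alone.

How it is judged:
By the outcome, as a careful person would: the job done as asked, in the order asked, and still so for the second after the job is handed in, with the robot touching nothing.
It also fails if it takes over 42 s, if anything falls off the work surface, if the arm or the gripper's body presses on something with over 40 N, if the wrist force passes 120 N, or if a joint passes its speed limit or range.

### The arm

A 7-joint arm with a two-finger parallel gripper is mounted at the origin on a cart in front of the work surface, level with it; the furniture and walls round the work are solid. World frame = base frame: x ahead of the robot, y to its left, z up, the work surface at z = 0. Lengths are in m, angles in rad, forces in N, time in s.
With the tool pointing down it reaches from about 0.4 to 0.875 m from the base axis. Payload 19.3 kg.
Tool frame: the origin (TCP) lies on the centre line of the jaws, within the pads' length; the fingertips stand ahead of it and the grasp point (between the pads) lies 6 mm ahead of it (ctrl.tip_extent is the y of the fingertips in the tool frame, in m); y points along the fingers, x is the direction in which the jaws open and shut, and the axes are right-handed (so a half turn about y gives the same grasp; the last joint's range is limited). The gripper opens to 85 mm and grips with 20 to 120 N. Pads are 22 mm wide; open, the fingers measure 114 mm over their backs; the gripper's body (76 mm by 85 mm) begins 54 mm behind the grasp point. The pads swing forward as they close: fully open they stand 13 mm farther back than shut.
Start: joints at [-1.316, 0.521, -0.036, 1.599, 0.021, 1.021, -0.113], TCP at [0.199, 0.592, 0.256] pointing down, gripper open.
Joint ranges: [-2.91, 2.91], [-0.3, 2.13], [-1.5, 1.42], [0.17, 2.43], [-1.26, 4.41], [0.16, 1.93], [-2.52, 2.52]. Speed limits (rad/s): [1.89, 1.89, 2.39, 2.39, 3.01, 3.01, 3.01].

### API

Orientations are given as [roll, pitch, yaw] about the fixed x, y, z axes, in that order (R = Rz(yaw) Ry(pitch) Rx(roll)).
In Python, from workcell import sensors, grab_frame, ctrl, finder gives the robot as it stands.
- The arm moves only by the tool carry_out, never from a script. Its argument "deltas" is text: rows parted by semicolons, each of 4 numbers parted by spaces: the shift along the tool's x, y, z in m, then the turn about the tool's y in degrees. In form: dx dy dz roll; .... A call has exactly 10 rows; each row shifts and turns the commanded pose from where the row before left it, along the tool's axes as they then stand; what a row does not reach is not made up. A row lasts 1/8 s, in which the tool goes at most 62.5 mm and 10.7 degrees, less where a joint would pass 70% of its speed; a pose out of reach is approached as far as the arm can. A call with a gripper value outside its range is refused whole. "fingers" is the opening in per cent of the stroke, from 0 (shut) to 100 (fully open), set as the call begins (left out, the last holds). The fingers move at their own pace and stop on an object; "force" is the grip in N (left out, the last holds). Time passes only in rows, so rows that do not move let the fingers close, or fill a call up. It gives the time, the measured TCP pose, the force and the opening at its end, in the units of the state.
- sensors.get_state(): the state, without advancing time (a new reading comes with each control period).
- grab_frame(name): name is "side" or "top"; returns a dict with "img" (480x640x3 uint8, red, green, blue), "depth" (480x640 float32, m along the optical axis (not along the pixel's ray), 0 where there is no reading), "mtx" (3x3 intrinsics, pixels), "R" (3x3) and "t" (3): a world point X has camera coordinates R X + t. Camera axes: x right, y down, z forward; pixel columns grow to the right and rows downward; lengths in m; the calibration is good to about 2 mm. A picture is of the moment at which its call begins.
- ctrl.close_job(): hands the job in, once; it reports no verdict.
Trained networks look in a picture, given as the dict that the camera call returned (one of the last four; its "shot" number tells which), for a name from the list of things; names that differ only in an ending like _2 or _b are one class to them, and where a whole thing is asked for, a point or a joint stands for the part that bears it (a point fixed in the world has none). Each returns a list of dicts, best first, with "score" (0 to 1); they miss things now and then, are a little off and sometimes report something else, mostly with a low value. They report only what shows in the picture. A call takes as long as a camera call. They do not tell look-alikes from the thing itself.
- finder.search_frame(target, picture): "centre" ([x, y, z] in m, in the coordinates of the camera as it stood for that picture, good to about 4 mm: the middle of the surface that is visible of it).
The state is a dict: "clock": time; "joint_positions": joint angles; "qd": joint speeds; "tau": joint torques, N m; "eef_pos": TCP position; "eef_rot": TCP orientation; "contact_force": force on the tool from outside, world axes, zero at the start; "ft_torque": the same for the moment, N m; "opening": finger opening in m.
Only numpy, scipy, OpenCV 4.12 (cv2) and the standard library are available. Lean on these libraries where they do the work, as an engineer would, in place of code of your own. Each camera call takes 0.05 s, during which the arm holds its last target.

## Working session

There is one attempt and no reset: what is moved stays moved. The work goes in short steps, Python scripts to look and compute and a tool call to move; the robot and the scene stay as the last step left them, time stands still between calls to the robot, and variables do not carry over. Pictures are saved under pics/ and viewed, and the job is handed in when it is done.

Besides the shell and the picture viewer there is one more tool, called as a command line: name --argument value ..., lists and objects as JSON in quotes. carry_out: Moves the arm, as the interface text tells. Its arguments: {"type":"object","properties":{"deltas":{"type":"string"},"fingers":{"type":"number"},"force":{"type":"number"}},"required":["deltas"]}

```bash
mkdir -p pics
cat > h.py <<'E'
import numpy as np, cv2, pickle
from workcell import sensors, grab_frame, ctrl, finder
def save(n,im): cv2.imwrite('pics/'+n, im[:,:,::-1])
def w(p,f): # camera pt->world
    return f['R'].T@(np.array(p)-f['t'])
def px2w(f,u,v,z):
    K=np.linalg.inv(f['mtx']); d=f['R'].T@(K@np.array([u,v,1.])); o=-f['R'].T@f['t']
    return o+d*(z-o[2])/d[2]
def w2px(f,X):
    c=f['mtx']@(f['R']@np.array(X)+f['t']); return c[:2]/c[2]
E
python3 - <<'E'
from h import *
for n in('top','side'):
    f=grab_frame(n); save(n+'0.png',f['img']); pickle.dump(f,open(n+'0.pkl','wb'))
    print(n,-f['R'].T@f['t'])
print(sensors.get_state(), ctrl.tip_extent)
E
```

```text
top [ 0.54369467 -0.00996669  1.12784261]
side [0.35843112 0.76301738 0.67056903]
{'clock': 0.1, 'joint_positions': array([-1.3161859 ,  0.52191402, -0.03632581,  1.59993608,  0.02118012,
        1.02105652, -0.11281619]), 'qd': array([-2.16550971e-04, -1.36264118e-03, -1.15040465e-04, -7.36890923e-04,
        1.52651008e-04,  7.20636347e-05,  8.04458597e-04]), 'tau': array([ 3.15105317e-03, -9.28481054e+01,  1.98429264e+00, -3.70530009e+01,
        1.82628521e-02,  5.35631945e-03,  2.75511667e-05]), 'eef_pos': array([0.19939856, 0.59206886, 0.25581379]), 'eef_rot': array([-1.57084310e+00,  9.28780244e-04,  1.24594663e+00]), 'contact_force': array([-0.58467664,  0.7261917 ,  0.78957394]), 'ft_torque': array([-0.01773484,  0.02634398,  0.02321527]), 'opening': 0.08561379071470919} 0.025
```

View pics/top0.png

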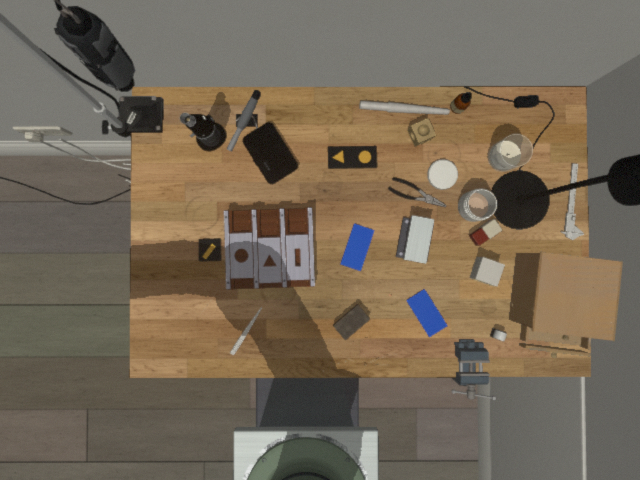

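View pics/side0.png

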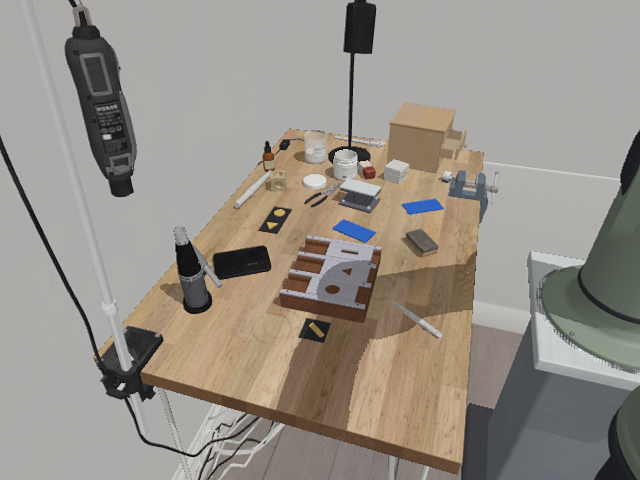

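Run:
```python
from h import *
f=pickle.load(open('top0.pkl','rb')); print(f['mtx'])
print(w2px(f,[0.2,0.592,0.256]),w2px(f,[0,0,0]))
a=cv2.resize(f['img'][190:310,190:350],None,fx=5,fy=5,interpolation=cv2.INTER_CUBIC);save('c1.png',a)
a=cv2.resize(f['img'][200:280,380:460],None,fx=7,fy=7,interpolation=cv2.INTER_CUBIC);save('c2.png',a)
s=pickle.load(open('side0.pkl','rb'))
a=cv2.resize(s['img'][160:360,270:470],None,fx=3,fy=3,interpolation=cv2.INTER_CUBIC);save('c3.png',a)
for n in ['die_bar_mid','blank_bar_mid','backing_mid','tray_front','platen_top','tray','pad_mid']:
  for g in ('top',):
    F=grab_frame(g)
    for r in finder.search_frame(n,F)[:4]:
        X=w(r['centre'],F); print(n,g,round(r['score'],2),X.round(4),w2px(F,X).round(1))
d=f['depth']
for u,v in [(417,225),(417,240),(417,258),(297,240),(297,275),(305,300)]: print(u,v,d[v,u])
```

```text
[[507.55649781   0.         311.32947325]
 [  0.         507.55649781 237.37230498]
 [  0.           0.           1.        ]]
[-44.27204296 455.21346596] [306.33386446 499.57838145]
die_bar_mid top 0.76 [0.534  0.0146 0.0424] [298.7 255.9]
blank_bar_mid top 0.6 [0.544  0.2138 0.0071] [208.8 251.6]
backing_mid top 0.95 [ 0.5533 -0.1132  0.0032] [356.7 246.9]
backing_mid top 0.9 [ 0.5688 -0.2453  0.0461] [420.5 239.3]
backing_mid top 0.73 [ 4.022e-01 -2.690e-01 -1.000e-04] [427.3 314.9]
tray_front top 0.59 [0.5855 0.0837 0.0392] [266.5 232. ]
platen_top top 0.9 [ 0.5726 -0.215   0.0068] [402.9 238.1]
tray top 0.81 [0.5845 0.0798 0.0362] [268.4 232.5]
tray top 0.42 [0.5457 0.2121 0.0022] [210.  250.8]
pad_mid top 0.58 [0.5486 0.2127 0.005 ] [209.5 249.5]
417 225 1.0817277
417 240 1.0800068
417 258 1.0795655
297 240 1.085141
297 275 1.0804952
305 300 1.1264324
```

View pics/c1.png

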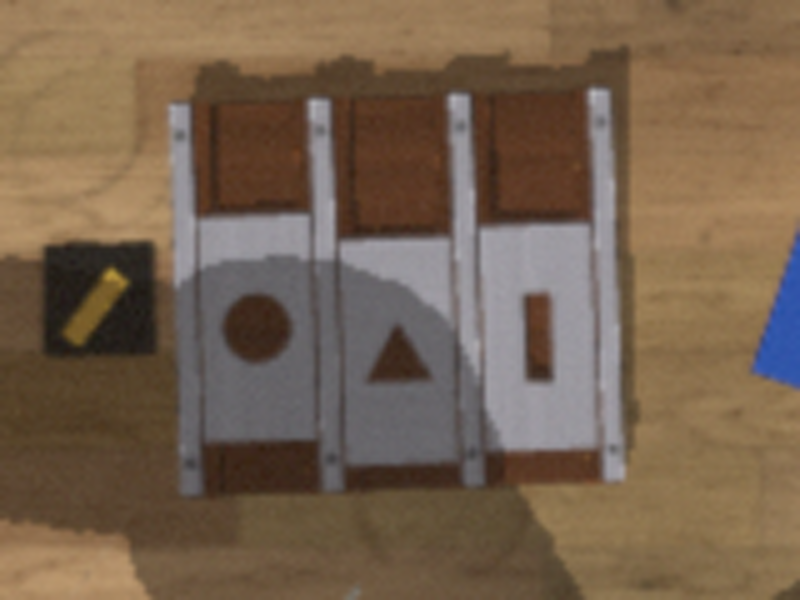

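View pics/c2.png

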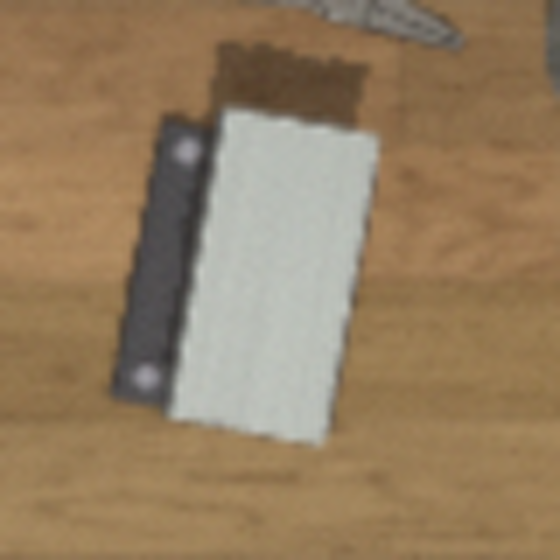

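View pics/c3.png

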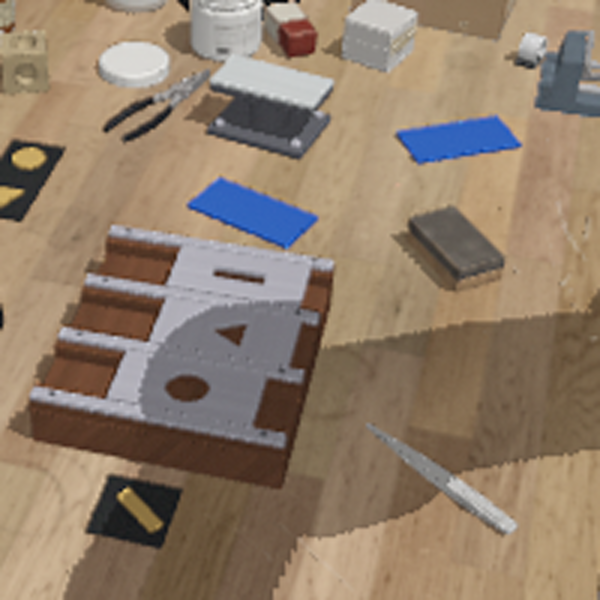

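```bash
cat >> h.py <<'E'
from scipy.optimize import minimize
from scipy.ndimage import map_coordinates, gaussian_filter
def prof(f,P,n_out,z):
    pass
def rectcost(p,f,z,L=.096,W=.048,chan=None,off=.003,edges=(0,1,2,3)):
    """mean (inside-outside) abs-gradient along the rectangle boundary"""
    x,y,th=p; c,s=np.cos(th),np.sin(th)
    t=np.linspace(-.45,.45,60); g=0
    img=chan
    for e in edges:
        for sgn,o in((1,-off),(-1,off)):
            if e==0: a,b=np.full(60,L/2+o),t*W
            if e==1: a,b=np.full(60,-L/2-o),t*W
            if e==2: a,b=t*L,np.full(60,W/2+o)
            if e==3: a,b=t*L,np.full(60,-W/2-o)
            X=np.stack([x+c*a-s*b,y+s*a+c*b,np.full(60,z)])
            q=f['mtx']@(f['R']@X+f['t'][:,None]); q=q[:2]/q[2]
            g+=sgn*map_coordinates(img,[q[1],q[0]],order=1).mean()
    return -g
def fitrect(f,z,x0,chan,**k):
    best=None
    for dx in(-.004,0,.004):
      for dy in(-.004,0,.004):
        r=minimize(rectcost,np.array(x0)+[dx,dy,0],args=(f,z,k.get('L',.096),k.get('W',.048),chan,k.get('off',.003),k.get('edges',(0,1,2,3))),method='Nelder-Mead',options=dict(initial_simplex=np.array(x0)+[dx,dy,0]+np.array([[0,0,0],[.004,0,0],[0,.004,0],[0,0,.05]]),xatol=1e-5,fatol=1e-3))
        if best is None or r.fun<best.fun: best=r
    return best
E
python3 - <<'E'
from h import *
for n in('top','side'):
    f=pickle.load(open(n+'0.pkl','rb')); I=f['img'].astype(float)
    ch=I[...,2]   # blue: wood low, metal high
    ch=np.minimum(ch,200)
    r=fitrect(f,.050,[.556,-.235,-.17],ch); print(n,'backing',r.x.round(4),r.fun)
    r=fitrect(f,.044,[.545,.018,0.03],ch,edges=(0,1)); print(n,'die ends only',r.x.round(4),r.fun)
    # opening
    r=fitrect(f,.044,[.545,.018,0.03],-ch,L=.038,W=.012,off=.002); print(n,'opening',r.x.round(4),r.fun)
    for X in ([.556,-.235,.05],): print(w2px(f,X))
    # tray rails outer rect
    r=fitrect(f,.044,[.565,.08,0.03],ch,L=.17,W=.189); print(n,'tray',r.x.round(4),r.fun)
f=pickle.load(open('side0.pkl','rb'))
# blue-mask check: die bar corners in top from crop c1
t=pickle.load(open('top0.pkl','rb'))
for cx,cy in [(480,226),(590,222),(600,449),(490,452),(610,480),(485,484),(180,494)]:
    print(cx,cy,px2w(t,190+(cx+.5)/5-.5,190+(cy+.5)/5-.5,.044).round(4))
for cx,cy in [(222,106),(380,132),(326,443),(168,417)]:
    print(cx,cy,px2w(t,380+(cx+.5)/7-.5,200+(cy+.5)/7-.5,.05).round(4))
E
```

```text
top backing [ 0.5697 -0.2407 -0.187 ] -418.7276474371747
top die ends only [0.532  0.0174 0.021 ] -228.1771058977269
top opening [0.5318 0.0178 0.0162] -356.8289073270512
[416.07617645 245.28861152]
top tray [0.5648 0.079  0.0427] -165.9632437363415
side backing [ 0.5557 -0.2415 -0.1688] -97.46139760298075
side die ends only [ 0.5494  0.0386 -0.2608] -16.53270824635534
side opening [0.5316 0.0143 0.0442] -296.5674360036812
[364.41938736 188.85534153]
side tray [0.5638 0.0782 0.0467] -169.83299774398472
480 226 [0.5793 0.0424 0.044 ]
590 222 [ 0.5809 -0.0046  0.044 ]
600 449 [ 0.484  -0.0086  0.044 ]
490 452 [0.4829 0.0383 0.044 ]
610 480 [ 0.4708 -0.0128  0.044 ]
485 484 [0.4693 0.0405 0.044 ]
180 494 [0.4654 0.1703 0.044 ]
222 106 [ 0.6211 -0.2254  0.05  ]
380 132 [ 0.613  -0.2733  0.05  ]
326 443 [ 0.5187 -0.2561  0.05  ]
168 417 [ 0.5267 -0.2082  0.05  ]
```

Run:
```python
from h import *
for n in('top','side'):
    f=pickle.load(open(n+'0.pkl','rb')); I=f['img'].astype(float)
    ch=np.minimum(I[...,2],200)
    r=fitrect(f,.050,[.5697,-.2407,-.187],ch); print(n,'backing',r.x.round(4),r.fun)
    r=fitrect(f,.044,[.532,.0175,0.043],ch,off=.0015); print(n,'die all edges',r.x.round(4),r.fun)
    r=fitrect(f,.044,[.532,.0175,0.043],-ch,L=.038,W=.012,off=.002); print(n,'opening',r.x.round(4),r.fun)
    r=fitrect(f,.044,[.5545,.078,0.043],ch,L=.17,W=.189); print(n,'tray',r.x.round(4),r.fun)
    o=I.copy()
    im=cv2.resize(f['img'],None,fx=4,fy=4,interpolation=cv2.INTER_CUBIC)
    for (x,y,th,L,W,z) in [(.5697,-.2407,-.187,.096,.048,.05),(.5318,.0175,.043,.096,.048,.044),(.5545,.0785,.043,.17,.189,.044)]:
        R=np.array([[np.cos(th),-np.sin(th)],[np.sin(th),np.cos(th)]])
        P=[w2px(f,[*(R@[a*L/2,b*W/2]+[x,y]),z]) for a,b in((1,1),(1,-1),(-1,-1),(-1,1))]
        cv2.polylines(im,[np.int32((np.array(P)+.5)*4-.5)],True,(255,0,0),1)
    if n=='top': save('fit_top.png',im[800:1200,860:1660])
    else: save('fit_side.png',im[680:1280,1080:1600])
```

```text
top backing [ 0.5697 -0.2407 -0.187 ] -418.7276466687275
top die all edges [0.5319 0.0178 0.0274] -208.88700609601426
top opening [0.5318 0.0178 0.0162] -356.82890479748096
top tray [0.5648 0.079  0.0427] -165.96321798795208
side backing [ 0.5693 -0.2431 -0.1673] -270.1516342863432
side die all edges [0.5319 0.0137 0.041 ] -210.06333563569422
side opening [0.5316 0.0143 0.0442] -296.56743805477487
side tray [0.5638 0.0782 0.0467] -169.8331121491562
```

View pics/fit_top.png

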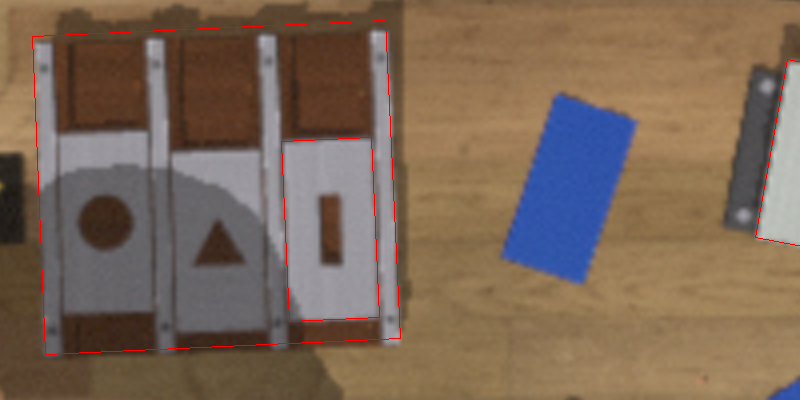

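View pics/fit_side.png

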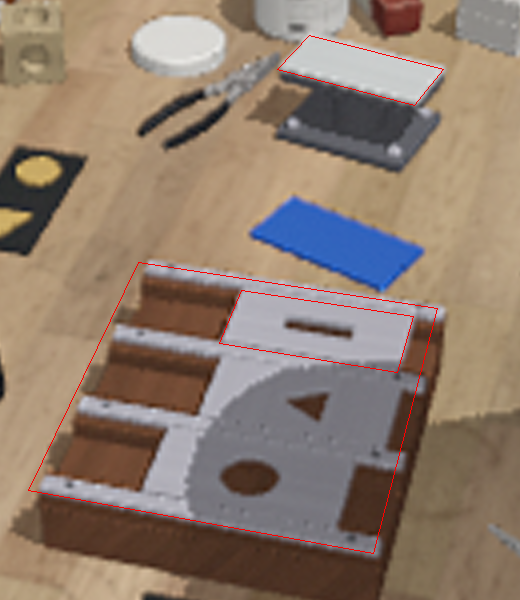

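Candidates. Sample: the bar at (208,250) on the square pad. Discs and triangles at (339,157) and (365,157) are the non-samples on the long pad. Dies: round (241,255), triangle (270,260), bar (297,257), so I choose the bar die in the right channel. Backing: the pale plate on the platen at (417,240). The blue plates at (357,247) and (427,313) are look-alikes. The crops confirm these choices.

Moving in above the tray with the fingers shut.

carry_out --deltas "-0.026 0 -0.035 0;-0.026 0 -0.035 0;-0.026 0 -0.035 0;-0.026 0 -0.035 0;-0.026 0 -0.035 0;-0.026 0 -0.035 0;-0.026 0 -0.035 0;-0.026 0 -0.035 0;-0.026 0 -0.035 0;-0.026 0 -0.035 0" --fingers 0 --force 80

```text
clock: 2.05
eef_pos: [0.4489, 0.233, 0.2565]
eef_rot: [-1.571, -0.0, 1.246]
contact_force: [1.5, 0.1, -0.4]
opening: 0.0
```

carry_out --deltas "-0.0256 0 -0.0355 0;-0.0256 0 -0.0355 0;-0.0256 0 -0.0355 0;-0.0256 0 -0.0355 0;-0.0256 0 -0.0355 0;-0.0256 0 -0.0355 0;0 0.04 0 -10.5;0 0.04 0 -10.6;0 0.02 0 0;0 0 0 0"

```text
clock: 3.3
eef_pos: [0.6004, 0.0205, 0.1551]
eef_rot: [-1.568, 0.0, 1.614]
contact_force: [-0.2, 0.0, 0.3]
opening: -0.0003
```

Run:
```python
from h import *
s=sensors.get_state(); print(s['eef_pos'],s['eef_rot'],s['joint_positions'],ctrl.tip_extent)
for n in('top','side'):
    f=grab_frame(n); save(n+'1.png',f['img']); pickle.dump(f,open(n+'1.pkl','wb'))
    a=np.array(s['eef_pos']); print(n,w2px(f,a),w2px(f,a-[0,0,ctrl.tip_extent]))
```

```text
[0.60035081 0.02048556 0.15514728] [-1.56837213e+00  1.52654562e-04  1.61378849e+00] [-0.15969022  0.60624647  0.0390662   1.75377385 -0.03157618  0.78460802
  1.5086109 ] 0.025
top [294.21312226 221.89960786] [294.61236038 222.63755779]
side [317.39509969 204.67111758] [317.55675638 214.79913644]
```

View pics/side1.png

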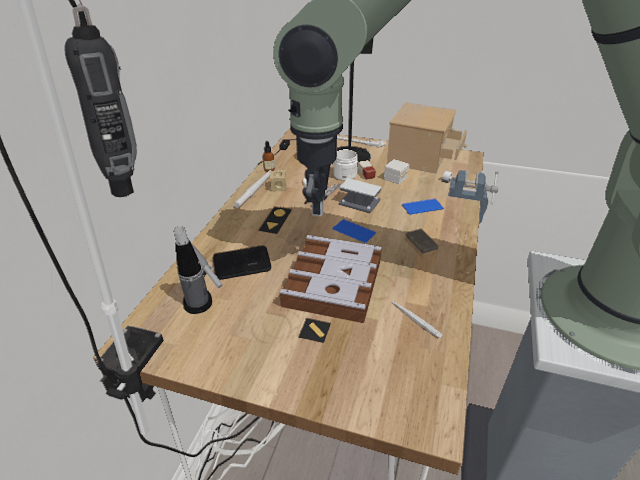

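View pics/top1.png

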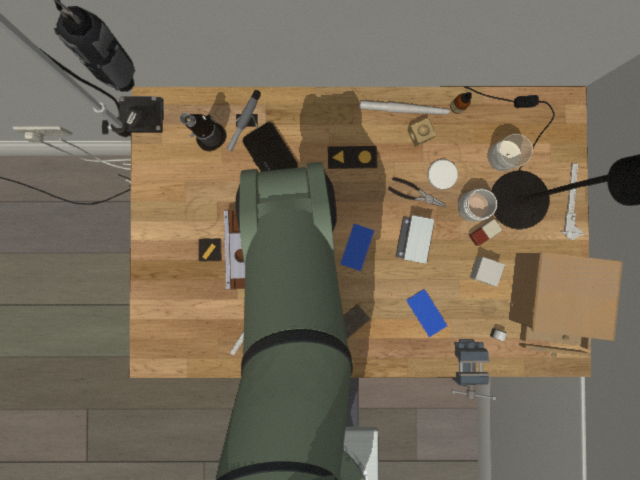

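Run:
```python
from h import *
f=pickle.load(open('side1.pkl','rb'))
a=f['img'][150:290,250:400].copy();a=cv2.resize(a,None,fx=4,fy=4,interpolation=cv2.INTER_CUBIC);
cv2.circle(a,(int(67.5*4),int(64.8*4)),3,(255,0,0),1)
save('c4.png',a)
print(f['depth'][205:216,317])
```

```text
[0.91808856 0.918934   0.9171674  0.92417043 0.9218505  0.9223778
 0.92689955 0.9269387  0.9283579  0.9344347  0.94082874]
```

View pics/c4.png

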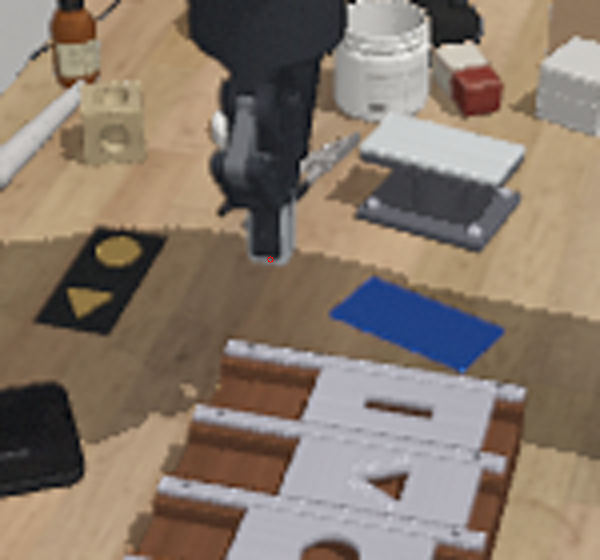

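carry_out --deltas "-0.0015 0.02 0 0;0 0.02 0 0;0 0.02 0 0;0 0.02 0 0;0 0.006 0 0;0 0 0 0;0 0 0 0;0 0 0 0;0 0 0 0;0 0 0 0"

```text
clock: 4.65
eef_pos: [0.6012, 0.0191, 0.0705]
eef_rot: [-1.571, 0.0, 1.614]
contact_force: [-0.0, -0.5, 1.0]
opening: 0.0
```

Run:
```python
from h import *
s=sensors.get_state(); print(s['eef_pos'],s['eef_rot'])
f=grab_frame('side'); pickle.dump(f,open('side2.pkl','wb'))
x0,y0=290,215
a=cv2.resize(f['img'][y0:y0+70,x0:x0+100],None,fx=8,fy=8,interpolation=cv2.INTER_CUBIC)
p=np.array(s['eef_pos']); p[2]-=.025
q=w2px(f,p); cv2.circle(a,tuple(int(v) for v in (q-[x0,y0]+.5)*8),3,(255,0,0),1)
save('c5.png',a)
```

```text
[0.60115687 0.01914538 0.07046622] [-1.57101169e+00  3.76540434e-06  1.61414206e+00]
```

View pics/c5.png

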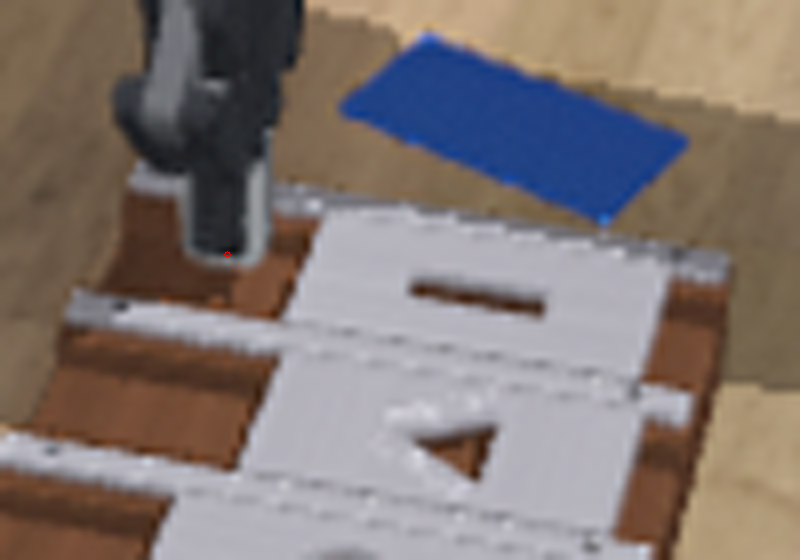

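carry_out --deltas "0 0.005 0 0;0 0.0045 0 0;0 0 0.006 0;0 0 0.006 0;0 0 0.006 0;0 0 0.006 0;0 0 0.006 0;0 0 0.006 0;0 0 0.004 0;0 0 0 0"

```text
clock: 5.95
eef_pos: [0.5609, 0.0174, 0.0608]
eef_rot: [-1.571, 0.0, 1.614]
contact_force: [-0.2, 0.6, 0.4]
opening: -0.0004
```

```bash
cat > m.py <<'E'
from h import *
import sys
s=sensors.get_state(); print(s['eef_pos'],s['eef_rot'],s['contact_force'],s['opening'])
f=grab_frame('side'); n=sys.argv[1]; pickle.dump(f,open(n+'.pkl','wb'))
x0,y0=[int(v) for v in sys.argv[2:4]]
a=cv2.resize(f['img'][y0:y0+70,x0:x0+100],None,fx=8,fy=8,interpolation=cv2.INTER_CUBIC)
save(n+'.png',a)
E
python3 m.py s3 290 215
python3 - <<'E'
from h import *
f=pickle.load(open('s3.pkl','rb')); ch=f['img'][...,2].astype(float)
for x in (.51,.50,.49):
    r=fitrect(f,.044,[x,.0132,0.043],-ch,L=.038,W=.012,off=.002); print('opening',r.x.round(4),r.fun)
E
```

```text
[0.56087131 0.01738447 0.06080908] [-1.57053685e+00  5.96861241e-05  1.61428676e+00] [-0.15963197  0.60342937  0.44971464] -0.0003936622254462459
opening [0.5013 0.0128 0.0434] -312.33713155748046
opening [0.5013 0.0128 0.0434] -312.3371403827187
opening [0.5013 0.0128 0.0434] -312.3371306770344
```

View pics/s3.png

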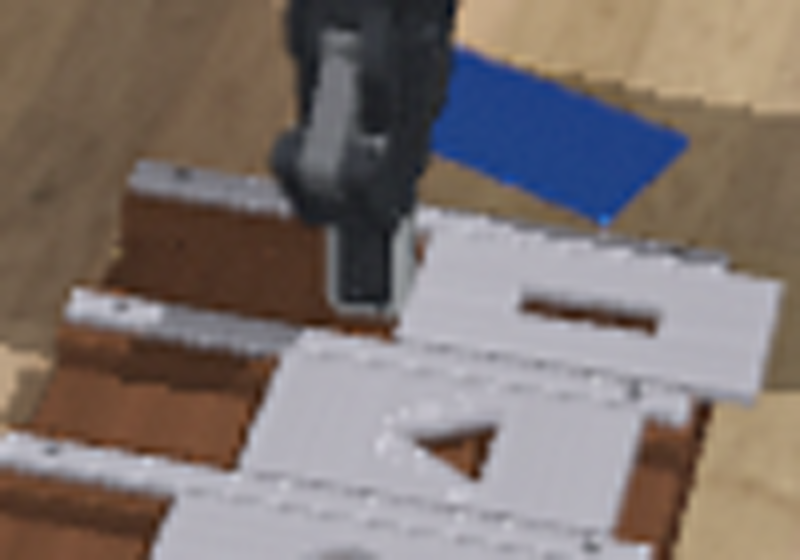

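Run:
```python
from h import *
f=pickle.load(open('s3.pkl','rb'))
for c in [(727,258),(724,282),(692,398),(688,424),(782,285),(756,402),(712,407),(438,215),(397,338)]:
    print(c,px2w(f,290+(c[0]+.5)/8-.5,215+(c[1]+.5)/8-.5,.044).round(4))
t=pickle.load(open('top0.pkl','rb'));s=pickle.load(open('side0.pkl','rb'))
for n,f in(('top',t),('side',s)):
    ch=np.minimum(f['img'][...,2].astype(float),200)
    # scan front ends of rails along each rail axis
    import math
    th=.043;d=np.array([math.cos(th),math.sin(th)]);nn=np.array([-d[1],d[0]])
    for k in (-90,-30,30,90):
        base=np.array([.5545,.0785 if n=='top' else .0765])+nn*k*1e-3
        u=np.linspace(-.11,.11,441)
        v=np.zeros(441)
        for o in(-.002,0,.002):
            P=np.array([w2px(f,[*(base+d*a+nn*o),.044]) for a in u]); v+=map_coordinates(ch,[P[:,1],P[:,0]],order=1)/3
        g=np.gradient(gaussian_filter(v,4))
        i=np.argmax(g[:90]);j=351+np.argmin(g[351:]); print(n,k,'front',u[i].round(4),'back',u[j].round(4),(base+d*u[i]).round(4))
```

```text
(727, 258) [ 0.4707 -0.02    0.044 ]
(724, 282) [ 0.4694 -0.0095  0.044 ]
(692, 398) [0.4678 0.0399 0.044 ]
(688, 424) [0.4667 0.0503 0.044 ]
(782, 285) [ 0.4542 -0.0127  0.044 ]
(756, 402) [0.4517 0.0367 0.044 ]
(712, 407) [0.4622 0.0419 0.044 ]
(438, 215) [ 0.5509 -0.0159  0.044 ]
(397, 338) [0.5477 0.0384 0.044 ]
top -90 front -0.0875 back 0.08 [ 0.4709 -0.0152]
top -30 front -0.087 back 0.0805 [0.4689 0.0448]
top 30 front -0.086 back 0.081 [0.4673 0.1048]
top 90 front -0.0855 back 0.0815 [0.4652 0.1647]
side -90 front -0.089 back 0.0795 [ 0.4695 -0.0172]
side -30 front -0.088 back 0.0805 [0.4679 0.0427]
side 30 front -0.088 back 0.081 [0.4653 0.1027]
side 90 front -0.087 back 0.081 [0.4637 0.1627]
```

carry_out --deltas "0 0 0.005 0;0 0 0.005 0;0 0 0.005 0;0 0 0.0035 0;0 0 0.0005 0;0 0 0 0;0 0 -0.006 0;0 -0.03 -0.006 0;0 -0.05 0 0;0 -0.03 0 0"

```text
clock: 7.25
eef_pos: [0.555, 0.0171, 0.173]
eef_rot: [-1.573, -0.0, 1.614]
contact_force: [0.3, -0.3, 0.7]
opening: 0.0
```

```bash
python3 m.py s4 290 215
python3 - <<'E'
from h import *
f=pickle.load(open('s4.pkl','rb')); ch=f['img'][...,2].astype(float)
for x in (.482,.478):
    r=fitrect(f,.044,[x,.0125,0.043],-ch,L=.038,W=.012,off=.002); print('opening',r.x.round(4),r.fun)
E
```

```text
[0.55503175 0.01712316 0.17295696] [-1.57268762e+00 -9.58639324e-05  1.61417493e+00] [ 0.34135842 -0.26528059  0.69539134] 4.495823948880147e-05
opening [0.4826 0.0119 0.0582] -324.420057582466
opening [0.4826 0.0119 0.0582] -324.4200469882967
```

View pics/s4.png

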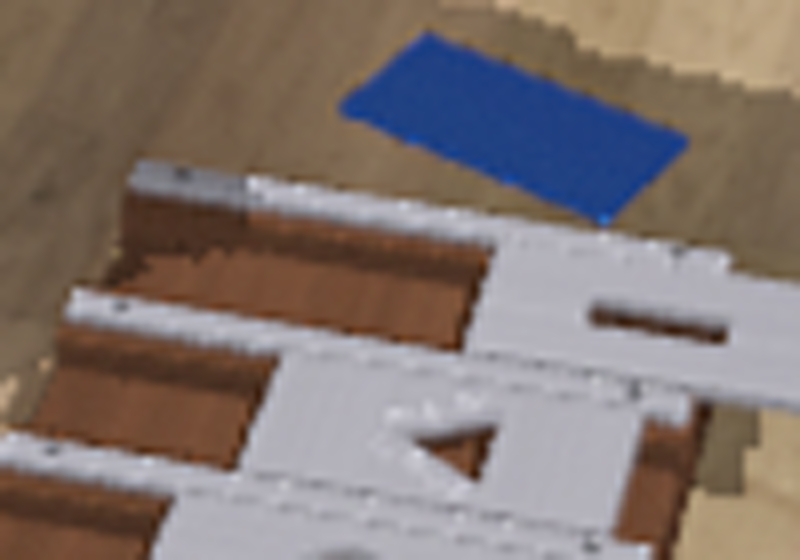

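carry_out --deltas "0 0 0.025 0;0 0 0.025 0;0 0 0.025 0;0 0 0.0283 0;0 0.02 0 0;0 0.02 0 0;0 0.02 0 0;0 0 0 0;0 0 0 0;0 0 0 0" --fingers 100

```text
clock: 8.55
eef_pos: [0.4514, 0.0127, 0.1115]
eef_rot: [-1.572, -0.0, 1.614]
contact_force: [-0.6, 0.1, 0.0]
opening: 0.085
```

```bash
python3 m.py s5 320 180
```

```text
[0.45135948 0.01266136 0.1114995 ] [-1.57190596e+00 -8.68561598e-05  1.61420298e+00] [-0.55940366  0.06601144  0.02712904] 0.08504275682168741
```

View pics/s5.png

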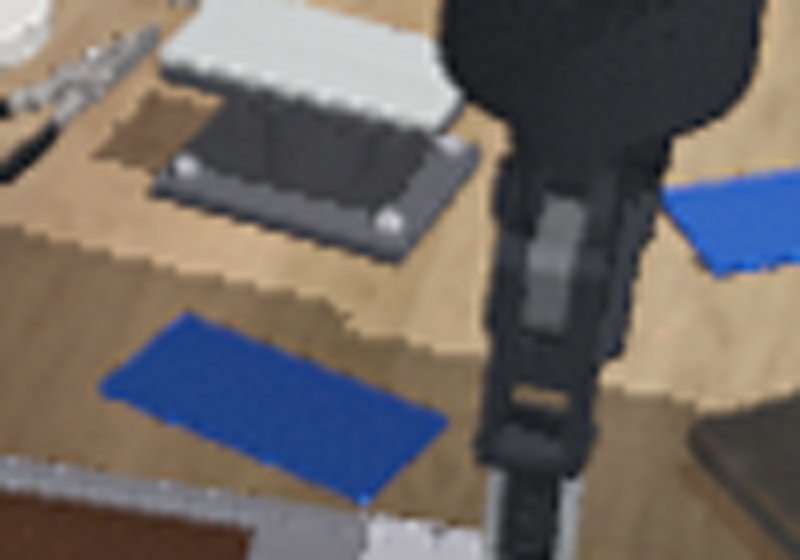

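carry_out --deltas "0 0.015 0 0;0 0.015 0 0;0 0.015 0 0;0 0.0115 0 0;0 0.007 0 0;0 0 0 0;0 0 0 0;0 0 0 0;0 0 0 0;0 0 0 0" --fingers 70 --force 20

```text
clock: 9.85
eef_pos: [0.451, 0.0126, 0.0475]
eef_rot: [-1.571, -0.0, 1.614]
contact_force: [-0.2, -0.6, -0.1]
opening: 0.0601
```

```bash
python3 m.py s6 340 215;  python3 - <<'E'
from h import *
f=grab_frame('top'); save('t6.png',cv2.resize(f['img'][200:350,230:390],None,fx=4,fy=4))
E
```

```text
[0.45102779 0.01264812 0.0474529 ] [-1.57108809e+00 -1.74989434e-05  1.61423814e+00] [-0.23138042 -0.56519247 -0.08752438] 0.060139488421409024
```

View pics/s6.png

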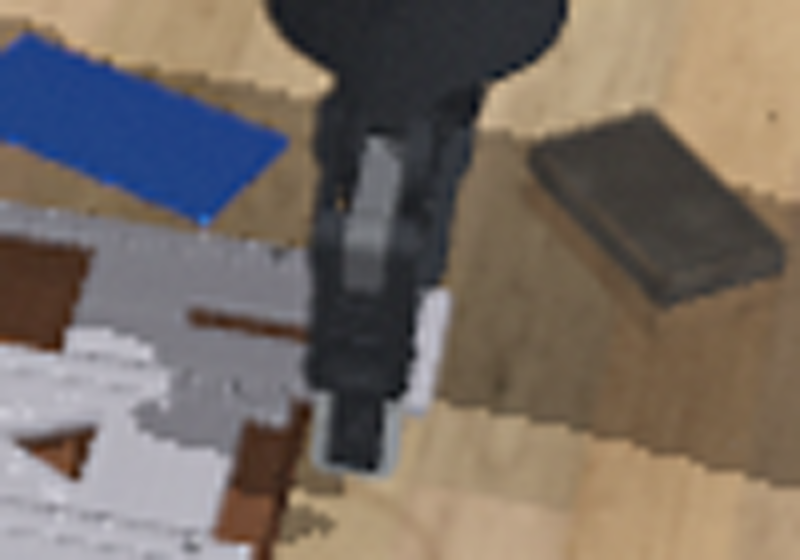

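View pics/t6.png

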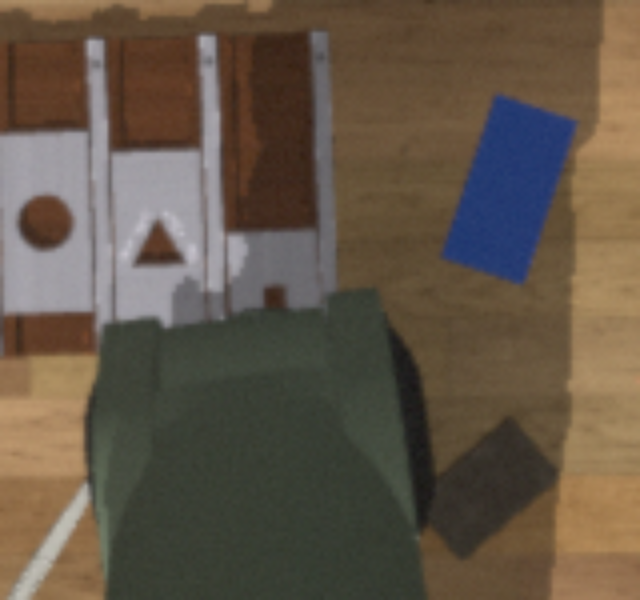

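carry_out --deltas "0 0 0 0;0 0 0 0;0 0 0 0;0 0 0 0;0 0 0 0;0 0 0 0;0 0 0 0;0 0 0 0;0 0 0 0;0 0 0 0" --fingers 0 --force 20

```text
clock: 11.2
eef_pos: [0.4509, 0.0127, 0.0473]
eef_rot: [-1.571, 0.0, 1.614]
contact_force: [-0.3, 0.2, 2.5]
opening: 0.0471
```

```bash
python3 m.py s7 340 215; python3 -c "
from h import *
s=sensors.get_state();print(s['ft_torque'])"
```

```text
[0.45093834 0.01265365 0.04730861] [-1.57079319e+00  1.34173735e-05  1.61425761e+00] [-0.33801138  0.23589888  2.54620304] 0.0471083606996515
[0.06220336 0.01012056 0.03225297]
```

View pics/s7.png

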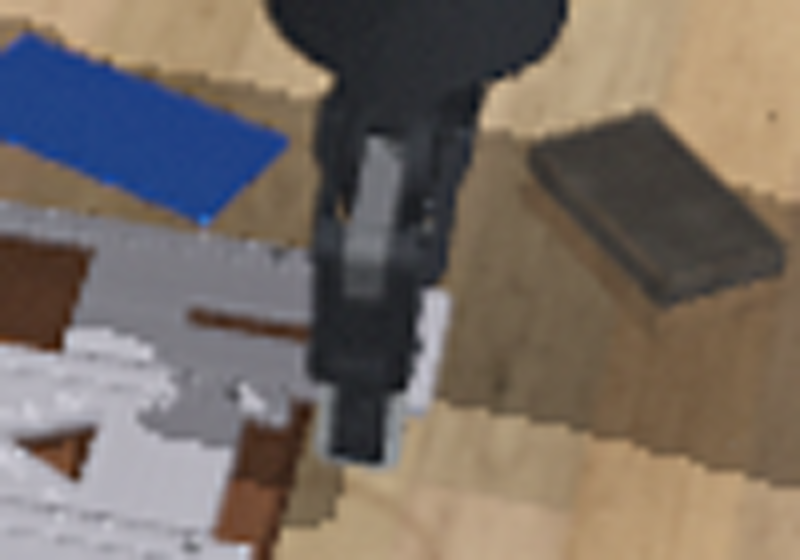

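carry_out --deltas "0 0 0 0;0 0 0 0;0 0 0 0;0 -0.002 0 0;0 -0.004 0 0;0 -0.014 0 0;0 -0.02 0 0;0 -0.02 0 0;0 0 0 0;0 0 0 0" --fingers 0 --force 90

```text
clock: 12.5
eef_pos: [0.4508, 0.0126, 0.1073]
eef_rot: [-1.571, -0.0, 1.614]
contact_force: [-0.3, 0.1, -1.4]
opening: 0.0452
```

```bash
python3 m.py s8 330 180
cat >> h.py <<'E'
def edgefit(f,pose,z,L=.096,W=.048,ch=None,rng=.006):
    """subpixel edge lines in plane z; returns refined (x,y,yaw,len,wid)"""
    x,y,th=pose; d=np.array([np.cos(th),np.sin(th)]); n=np.array([-d[1],d[0]]); c0=np.array([x,y])
    u=np.linspace(-rng,rng,121); out={}
    for name,ax,ot,h,H in(('+x',d,n,L/2,W),('-x',-d,n,L/2,W),('+y',n,d,W/2,L),('-y',-n,d,W/2,L)):
        pts=[]
        for t in np.linspace(-.42,.42,40)*H:
            X=c0+ax*h+ot*t+u[:,None]*ax
            q=f['mtx']@(f['R']@np.c_[X,np.full(121,z)].T+f['t'][:,None]);q=q[:2]/q[2]
            v=gaussian_filter(map_coordinates(ch,[q[1],q[0]],order=1),3)
            g=np.clip(-np.gradient(v),0,None); k=np.argmax(g); m=np.abs(np.arange(121)-k)<20
            pts.append((t,(u[m]*g[m]).sum()/(g[m].sum()+1e-9)))
        p=np.array(pts); a=np.polyfit(p[:,0],p[:,1],1); r=np.abs(p[:,1]-np.polyval(a,p[:,0])); k=r<max(2*np.median(r),3e-4)
        a=np.polyfit(p[k,0],p[k,1],1); out[name]=(a[1],a[0],r.std())
    o=out
    cx=(o['+x'][0]-o['-x'][0])/2; cy=(o['+y'][0]-o['-y'][0])/2
    c=c0+d*cx+n*cy
    slope=[-o['+x'][1],o['-x'][1],o['+y'][1],-o['-y'][1]]
    return c.round(4),(th+np.array(slope)).round(3),'L,W',round(L+o['+x'][0]+o['-x'][0],4),round(W+o['+y'][0]+o['-y'][0],4)
E
python3 - <<'E'
from h import *
for n in('top','side'):
    f=pickle.load(open(n+'0.pkl','rb')); ch=np.minimum(f['img'][...,2].astype(float),255)
    print(n,*edgefit(f,[.5697,-.2415,-.176],.05,ch=ch))
E
```

```text
[0.4508477  0.01263035 0.10730873] [-1.57096247e+00 -2.10436897e-05  1.61422373e+00] [-0.34142048  0.11993753 -1.43175375] 0.04521952457169971
top [ 0.5693 -0.2408] [-0.191 -0.194 -0.189 -0.194] L,W 0.0958 0.0479
side [ 0.5694 -0.2432] [-0.163 -0.176 -0.201 -0.189] L,W 0.098 0.0528
```

View pics/s8.png

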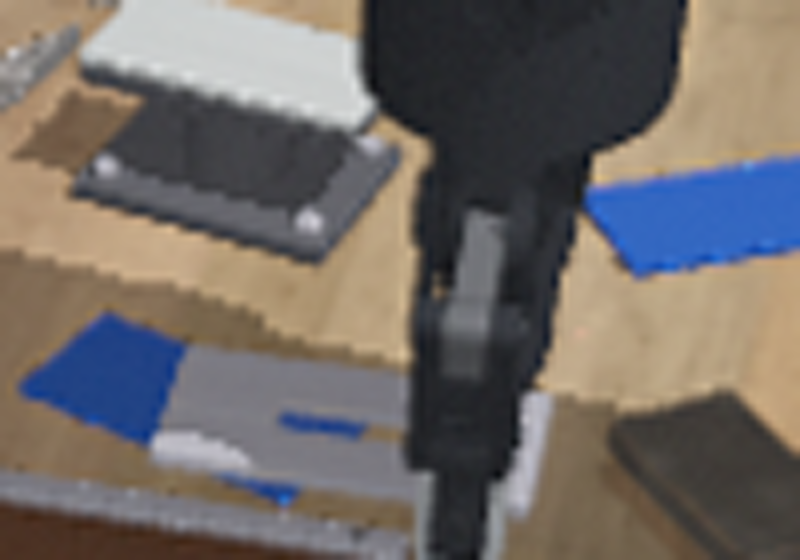

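carry_out --deltas "-0.016 0 -0.0056 0;-0.036 0 -0.011 0;-0.042 0 -0.0122 0;-0.042 0 -0.0122 0;-0.042 0 -0.0122 0;-0.042 0 -0.0122 0;-0.0322 0 -0.011 0;0 0 0 6.68;0 0 0 6.68;0 0 0 0"

```text
clock: 13.8
eef_pos: [0.5379, -0.2358, 0.1065]
eef_rot: [-1.569, 0.0, 1.382]
contact_force: [0.0, 0.6, -0.7]
opening: 0.0454
```

```bash
python3 m.py s9 330 150
python3 - <<'E'
from h import *
f=grab_frame('top'); pickle.dump(f,open('t9.pkl','wb')); save('t9.png',cv2.resize(f['img'][180:290,360:480],None,fx=5,fy=5))
E
```

```text
[ 0.53785821 -0.23582932  0.1064737 ] [-1.56941056e+00  1.16527240e-04  1.38176518e+00] [ 0.02870588  0.57159581 -0.65707956] 0.04540839688561234
```

View pics/s9.png

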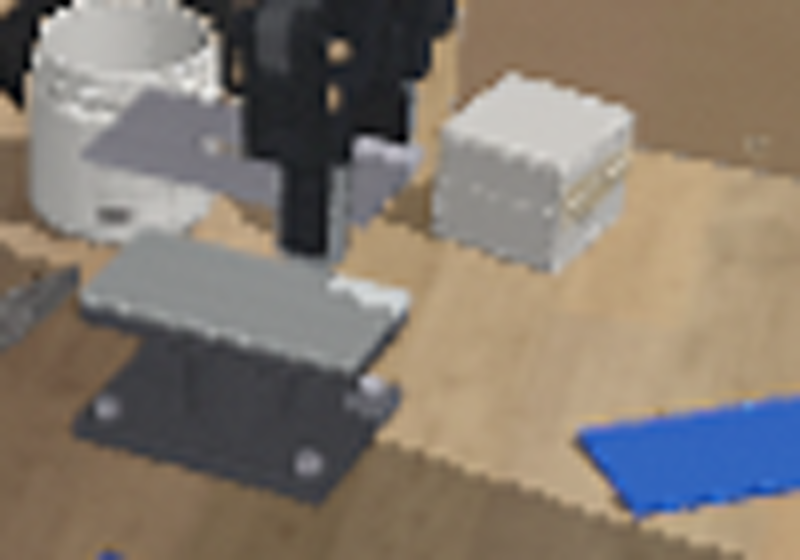

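View pics/t9.png

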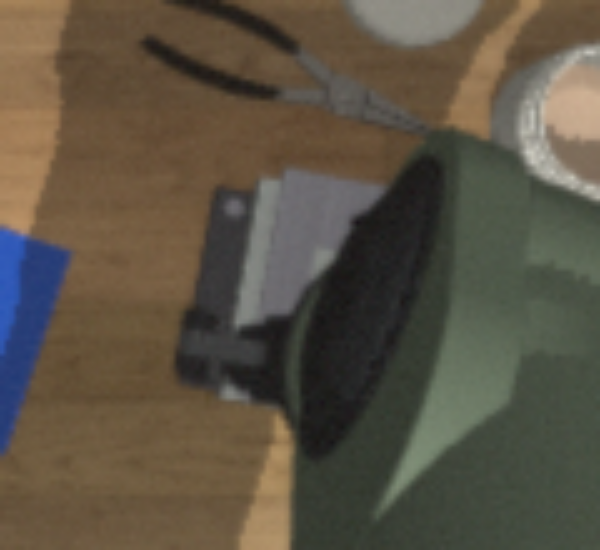

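carry_out --deltas "0 0.008 0 0;0 0.01 0 0;0 0.01 0 0;0 0.008 0 0;0 0.004 0 0;0 0.002 0 0;0 0 0 0;0 0 0 0;0 0 0 0;0 0 0 0"

```text
clock: 15.15
eef_pos: [0.5394, -0.2364, 0.0672]
eef_rot: [-1.574, 0.0, 1.381]
contact_force: [-7.2, 4.0, 38.4]
opening: 0.0453
```

```bash
python3 m.py s10 330 150
python3 - <<'E'
from h import *
f=grab_frame('top'); pickle.dump(f,open('t10.pkl','wb')); save('t10.png',cv2.resize(f['img'][200:280,380:460],None,fx=7,fy=7,interpolation=cv2.INTER_CUBIC))
E
```

```text
[ 0.53936275 -0.2364257   0.06719257] [-1.57381973e+00  2.16932732e-04  1.38073376e+00] [-7.24024504  4.00543856 38.39804622] 0.0453267510027513
```

View pics/s10.png

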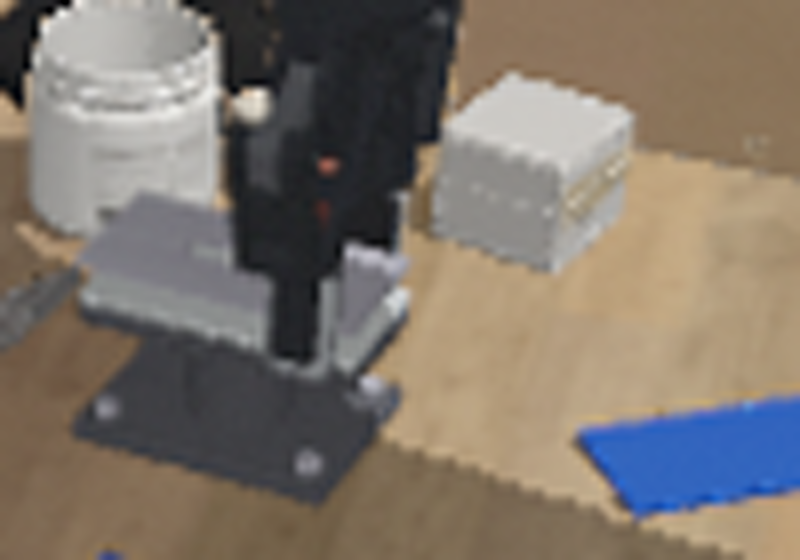

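View pics/t10.png

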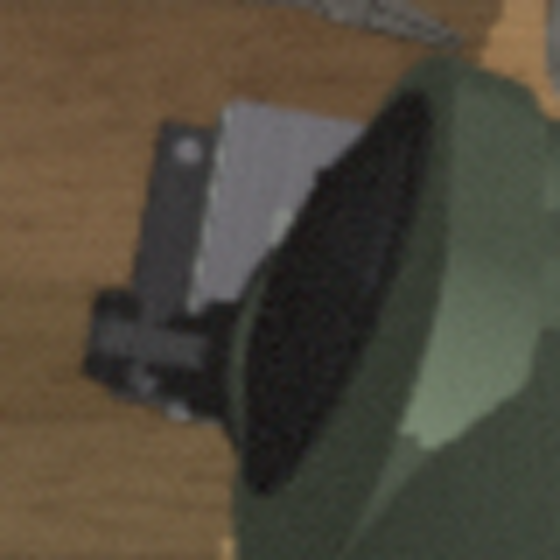

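carry_out --deltas "0 -0.007 0 0;0 -0.007 0 0;0 0 0.008 0;0 0 0.01 0;0 0 0.01 0;0 0 0.007 0;0 0 0 0;0 0 0 0;0 0 0 0;0 0 0 0"

```text
clock: 16.5
eef_pos: [0.5039, -0.2294, 0.0792]
eef_rot: [-1.571, 0.0, 1.381]
contact_force: [-0.5, 0.1, -2.4]
opening: 0.0453
```

```bash
python3 m.py s11 330 150
python3 - <<'E'
from h import *
f=grab_frame('top'); pickle.dump(f,open('t11.pkl','wb')); save('t11.png',cv2.resize(f['img'][200:300,370:470],None,fx=6,fy=6,interpolation=cv2.INTER_CUBIC))
E
```

```text
[ 0.50393987 -0.2294101   0.07923951] [-1.57076323e+00  3.14459142e-05  1.38111037e+00] [-0.47185633  0.10734206 -2.37655499] 0.04527150406143535
```

View pics/s11.png

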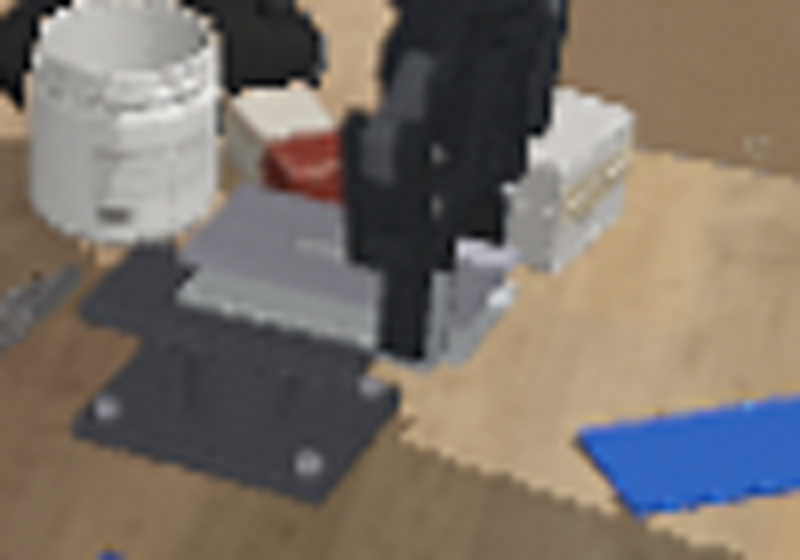

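View pics/t11.png

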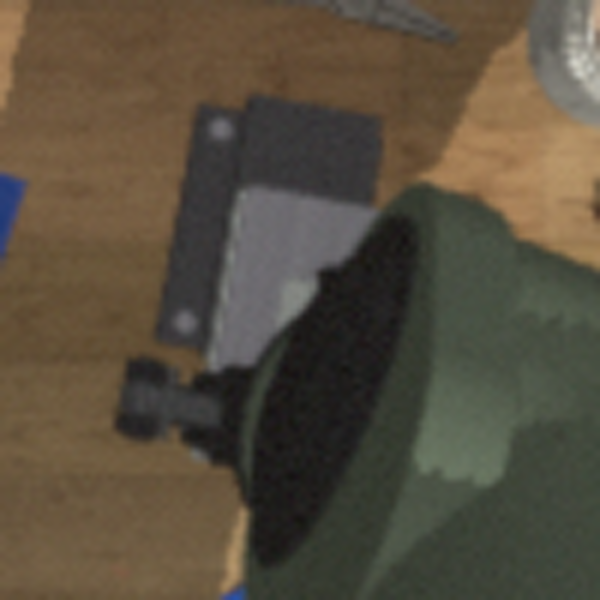

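Run:
```python
from h import *
s=pickle.load(open('s11.pkl','rb'));t=pickle.load(open('t11.pkl','rb'))
d=np.array([np.cos(-.19),np.sin(-.19)]);n=np.array([-d[1],d[0]])
c=np.array([.5039,-.2294])+.0318*d
print('pred die centre',c,'rear+y',c+.048*d+.024*n,'rear-y',c+.048*d-.024*n)
S=lambda a,b,z:px2w(s,330+(a+.5)/8-.5,150+(b+.5)/8-.5,z).round(4)
T=lambda a,b,z:px2w(t,370+(a+.5)/6-.5,200+(b+.5)/6-.5,z).round(4)
print('side die rear+y',S(178,258,.0759),'rear-y',S(240,185,.0759))
print('side back rear+y',S(180,295,.062),S(180,295,.058))
print('top die rear+y',T(245,187,.0759),'rear-y',T(378,208,.0759))
print('top plat rear+y',T(248,95,.046),'rear-y',T(382,115,.046))
# depth around
x0,y0=330,150
for a,b in[(220,230),(230,300),(150,300),(200,300),(300,330),(470,270),(500,300)]:
    u,v=int(x0+a/8),int(y0+b/8); Z=s['depth'][v,u]; X=s['R'].T@(np.linalg.inv(s['mtx'])@[u,v,1]*Z-s['t']); print((a,b),X.round(4))
```

```text
pred die centre [ 0.53512773 -0.23540571] rear+y [ 0.58679655 -0.22090284] rear-y [ 0.57773132 -0.26803904]
side die rear+y [ 0.5857 -0.2174  0.0759] rear-y [ 0.5777 -0.2678  0.0759]
side back rear+y [ 0.5848 -0.2183  0.062 ] [ 0.5863 -0.2248  0.058 ]
top die rear+y [ 0.5859 -0.2181  0.0759] rear-y [ 0.5785 -0.2641  0.0759]
top plat rear+y [ 0.6199 -0.2254  0.046 ] rear-y [ 0.6126 -0.273   0.046 ]
(220, 230) [ 0.5771 -0.2368  0.0775]
(230, 300) [ 0.5695 -0.2185  0.0629]
(150, 300) [ 0.599  -0.2334  0.0492]
(200, 300) [ 0.5776 -0.2202  0.0605]
(300, 330) [ 0.5482 -0.2311  0.0473]
(470, 270) [ 0.497  -0.2332  0.0782]
(500, 300) [ 0.4869 -0.2397  0.0645]
```

The fingertips pinched the backing plate as well and lifted it with the die. It's hanging just under the die and nearly flush with it. I'll carry it back over the platen and check the alignment before lowering.

carry_out --deltas "0 0 -0.006 0;0 0 -0.01 0;0 0 -0.01 0;0 0 -0.007 0;-0.0004 0.003 -0.003 0;0 0.002 0 0;0 0 0 0;0 0 0 0;0 0 0 0;0 0 0 0"

```text
clock: 17.85
eef_pos: [0.5391, -0.2366, 0.0744]
eef_rot: [-1.571, 0.0, 1.381]
contact_force: [-0.4, -0.1, -2.2]
opening: 0.0454
```

```bash
python3 m.py s12 330 150
python3 - <<'E'
from h import *
f=grab_frame('top'); pickle.dump(f,open('t12.pkl','wb')); save('t12.png',cv2.resize(f['img'][200:280,380:460],None,fx=7,fy=7,interpolation=cv2.INTER_CUBIC))
E
```

```text
[ 0.539136   -0.23660684  0.07439575] [-1.57094315e+00  2.66075483e-05  1.38105523e+00] [-0.35626547 -0.10718466 -2.16029771] 0.04535397749452407
```

View pics/s12.png

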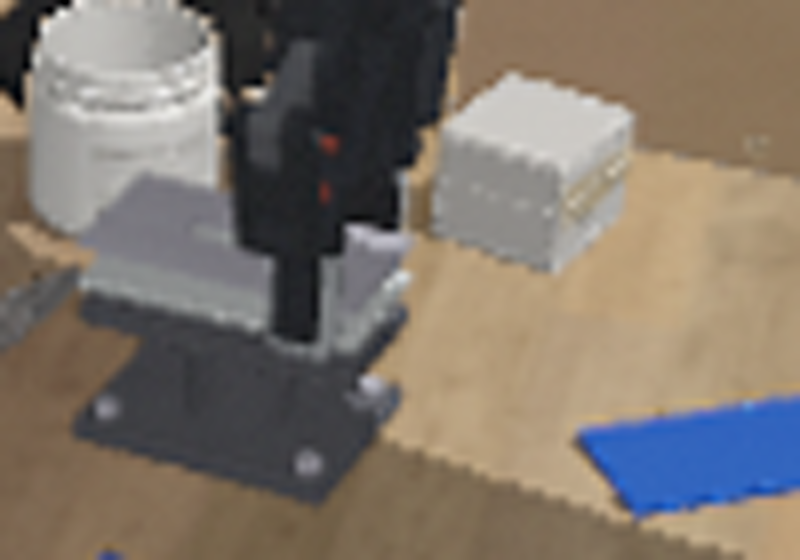

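View pics/t12.png

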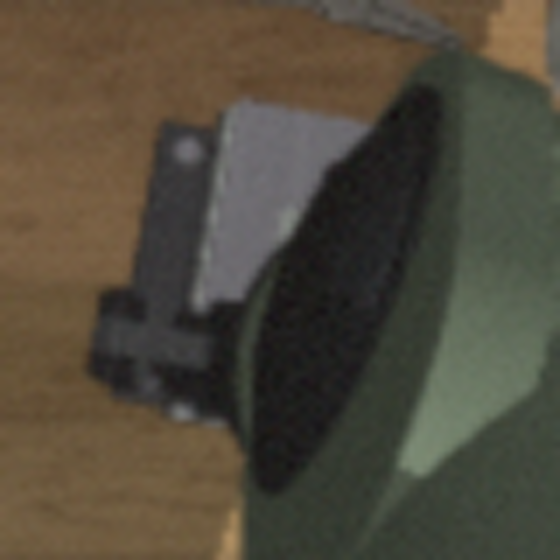

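carry_out --deltas "0 0.003 0 0;0 0.003 0 0;0 0.0015 0 0;0 0 0 0;0 0.002 0 0;0 0.002 0 0;0 0.002 0 0;0 0 0 0;0 0 0 0;0 0 0 0" --fingers 0 --force 20

```text
clock: 19.2
eef_pos: [0.5416, -0.2368, 0.0643]
eef_rot: [-1.577, -0.0, 1.382]
contact_force: [-7.5, 7.2, 59.3]
opening: 0.0452
```

```bash
python3 m.py s13 330 150
```

```text
[ 0.5415699  -0.23680424  0.06429567] [-1.57656513e+00 -2.67934282e-05  1.38155359e+00] [-7.52001977  7.16040102 59.31806877] 0.04515933171757881
```

View pics/s13.png

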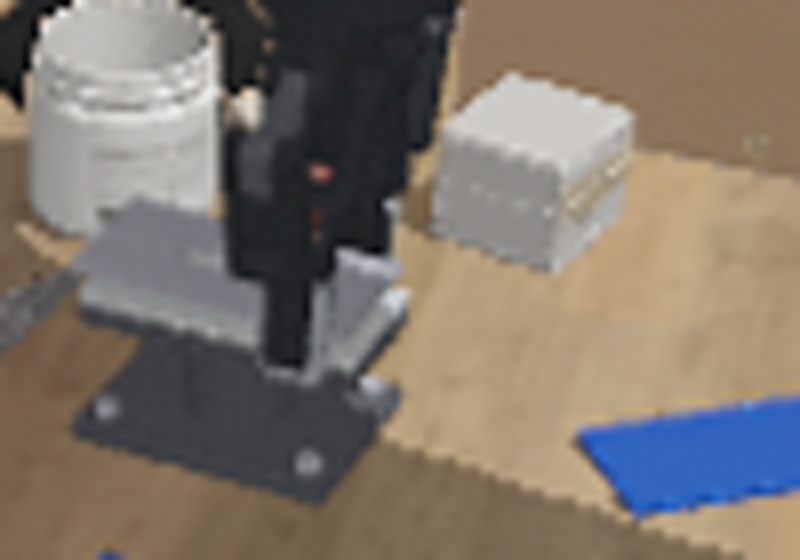

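carry_out --deltas "0 -0.002 0 0;0 0 0 0;0 0 0 0;0 0 0 0;0 0 0 0;0 0 0 0;0 0 0 0;0 0 0 0;0 0 0 0;0 0 0 0" --fingers 56 --force 20

```text
clock: 20.5
eef_pos: [0.5394, -0.2364, 0.0627]
eef_rot: [-1.571, -0.0, 1.381]
contact_force: [5.3, 2.7, 3.5]
opening: 0.0477
```

```bash
python3 m.py s14 330 150
```

```text
[ 0.53939715 -0.23639902  0.06269511] [-1.57112821e+00 -2.18300588e-04  1.38123255e+00] [5.25243813 2.67052339 3.50958924] 0.04772827395831472
```

View pics/s14.png

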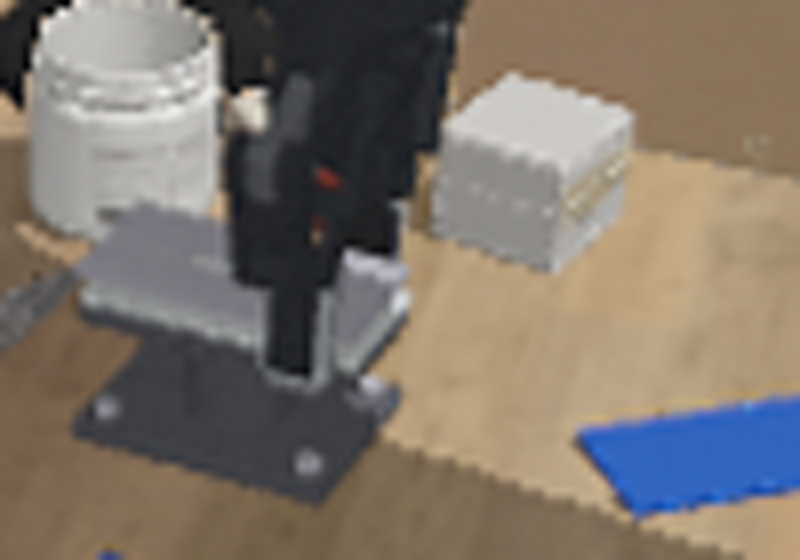

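carry_out --deltas "0 0.002 0 0;0 0.002 0 0;0 0.0015 0 0;0 0 0 0;0 0 0 0;0 0 0 0;0 0 0 0;0 0 0 0;0 0 0 0;0 0 0 0" --fingers 56

```text
clock: 21.8
eef_pos: [0.5388, -0.2363, 0.0571]
eef_rot: [-1.57, -0.0, 1.381]
contact_force: [-0.0, 5.8, 2.2]
opening: 0.0485
```

```bash
python3 m.py s15 330 150;  python3 - <<'E'
from h import *
f=grab_frame('top'); pickle.dump(f,open('t15.pkl','wb')); save('t15.png',cv2.resize(f['img'][200:280,380:460],None,fx=7,fy=7,interpolation=cv2.INTER_CUBIC))
E
```

```text
[ 0.53882237 -0.2363193   0.05706003] [-1.56998576e+00 -2.62373554e-04  1.38117545e+00] [-0.0459577   5.75245152  2.22589212] 0.048503627485897836
```

View pics/s15.png

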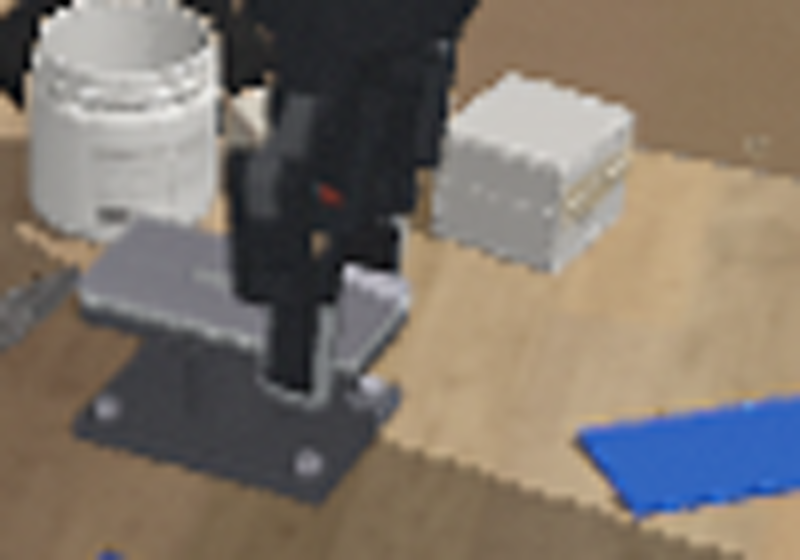

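View pics/t15.png

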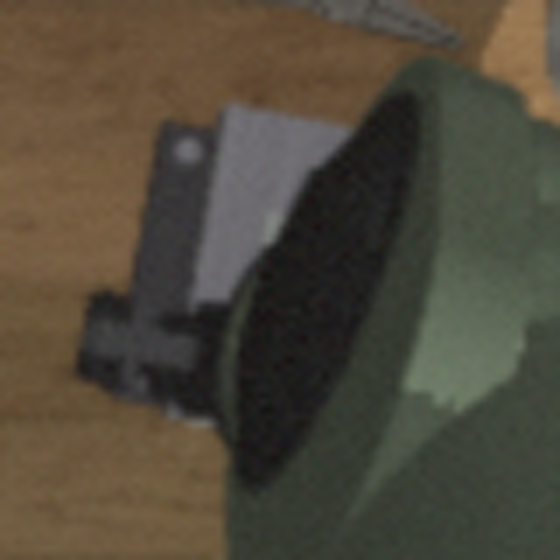

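carry_out --deltas "0 0 0 0;0 0 0 0;0 0 0 0;0 0 0 0;0 0 0 0;0 0 0 0;0 -0.01 0 0;0 -0.03 0 0;0 -0.04 0 0;0 -0.04 0 0" --fingers 90

```text
clock: 23.15
eef_pos: [0.539, -0.2366, 0.1792]
eef_rot: [-1.571, 0.0, 1.381]
contact_force: [0.1, -0.4, 0.0]
opening: 0.077
```

carry_out --deltas "0.01 -0.01 0.01 0;0.03 0 0.01 0;0.04 0 0.01 0;0.04 0 0 0;0.04 0 0 0;0.04 0 0 0;0.04 0 0 0;0.03 0 0 0;0 0 0 0;0 0 0 0"

```text
clock: 24.4
eef_pos: [0.5601, 0.0337, 0.1872]
eef_rot: [-1.57, 0.001, 1.381]
contact_force: [-1.1, -0.8, -0.4]
opening: 0.0768
```

```bash
python3 m.py s16 330 150;  python3 - <<'E'
from h import *
f=grab_frame('top'); pickle.dump(f,open('t16.pkl','wb')); save('t16.png',cv2.resize(f['img'][200:280,380:460],None,fx=7,fy=7,interpolation=cv2.INTER_CUBIC));save('t16f.png',f['img'])
ch=f['img'][...,2].astype(float)
for z in(.050,.054): print(*edgefit(f,[.5697,-.2415,-.19],z,ch=ch))
s=pickle.load(open('s16.pkl','rb')); ch=s['img'][...,2].astype(float); print(*edgefit(s,[.5697,-.2425,-.19],.054,ch=ch))
E
```

```text
[0.56012318 0.03372421 0.1872286 ] [-1.57041557e+00  5.11016936e-04  1.38081282e+00] [-1.11934206 -0.82557063 -0.44312298] 0.07683988894388563
[ 0.5693 -0.2416] [-0.193 -0.193 -0.188 -0.187] L,W 0.0979 0.0487
[ 0.5692 -0.2407] [-0.19  -0.192 -0.188 -0.188] L,W 0.0976 0.0485
[ 0.5668 -0.2453] [-0.313 -0.162 -0.16  -0.183] L,W 0.0991 0.0489
```

View pics/s16.png

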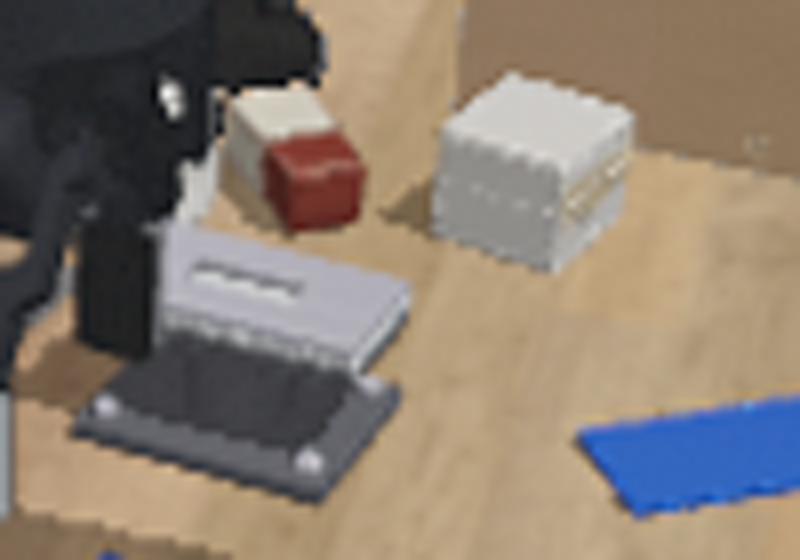

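View pics/t16.png

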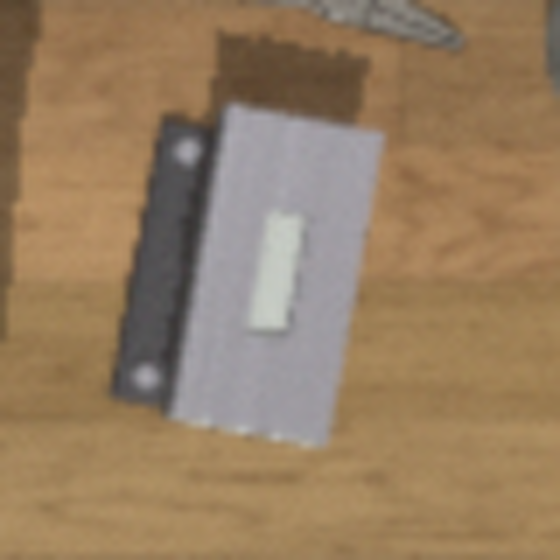

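carry_out --deltas "0.03 -0.03 0 0;0.04 -0.03 0 0;0.04 0 0 0;0.04 0 0 0;0 0 0.02 0;0 0 0.03 0;0 0 0.03 0;0 0 0.02 0;0 0 0 0;0 0 0 0"

```text
clock: 25.75
eef_pos: [0.4913, 0.1998, 0.2475]
eef_rot: [-1.571, -0.0, 1.38]
contact_force: [-0.2, 0.1, 0.3]
opening: 0.0768
```

```bash
python3 m.py s17 330 150;  python3 - <<'E'
from h import *
f=grab_frame('top'); pickle.dump(f,open('t17.pkl','wb'));save('t17f.png',f['img'])
ch=f['img'][...,2].astype(float)
t0=pickle.load(open('top0.pkl','rb'))
# opening (bright green-ish aluminium in greyer die): use green minus blue
g=f['img'][...,1].astype(float)
r=fitrect(f,.052,[.5697,-.2415,-.19],g,L=.038,W=.012,off=.002); print('open top g',r.x.round(4),r.fun)
s=pickle.load(open('s17.pkl','rb'))
x0,y0=365,170
a=cv2.resize(s['img'][y0-10:y0+40,x0-30:x0+30],None,fx=12,fy=12,interpolation=cv2.INTER_CUBIC); save('c17.png',a)
a=cv2.resize(f['img'][210:270,395:445],None,fx=10,fy=10,interpolation=cv2.INTER_CUBIC); save('c17t.png',a)
# profile along length: at off-centre lines
d=np.array([np.cos(-.19),np.sin(-.19)]);n=np.array([-d[1],d[0]])
for F,nm in((t0,'before'),(f,'after')):
  for o in(-.015,.015):
    u=np.r_[np.arange(-.054,-.040,.001),np.arange(.042,.054,.001)]
    P=np.array([w2px(F,[*(np.array([.5693,-.2408])+d*a+n*o),.05]) for a in u])
    print(nm,o,[map_coordinates(F['img'][...,2].astype(float),[P[:,1],P[:,0]],order=1).astype(int).tolist()])
E
```

```text
[0.49132323 0.19978691 0.24746509] [-1.57132376e+00 -9.25432563e-05  1.38003408e+00] [-0.23609319  0.09953688  0.25345725] 0.07683224241874692
open top g [ 0.5723 -0.2408 -0.1751] -125.60329194713918
before -0.015 [[89, 88, 90, 92, 97, 101, 134, 167, 176, 179, 181, 182, 183, 182, 177, 178, 178, 176, 174, 149, 117, 92, 72, 60, 59, 59]]
before 0.015 [[92, 91, 91, 92, 97, 107, 122, 148, 174, 180, 185, 186, 186, 186, 179, 178, 178, 176, 166, 155, 122, 88, 68, 53, 47, 46]]
after -0.015 [[95, 95, 98, 102, 113, 126, 143, 159, 164, 165, 164, 162, 161, 161, 166, 166, 167, 166, 166, 157, 146, 125, 99, 80, 70, 64]]
after 0.015 [[98, 97, 98, 101, 112, 135, 155, 159, 161, 163, 164, 163, 162, 163, 170, 170, 170, 169, 167, 166, 140, 111, 87, 65, 54, 52]]
```

View pics/c17.png

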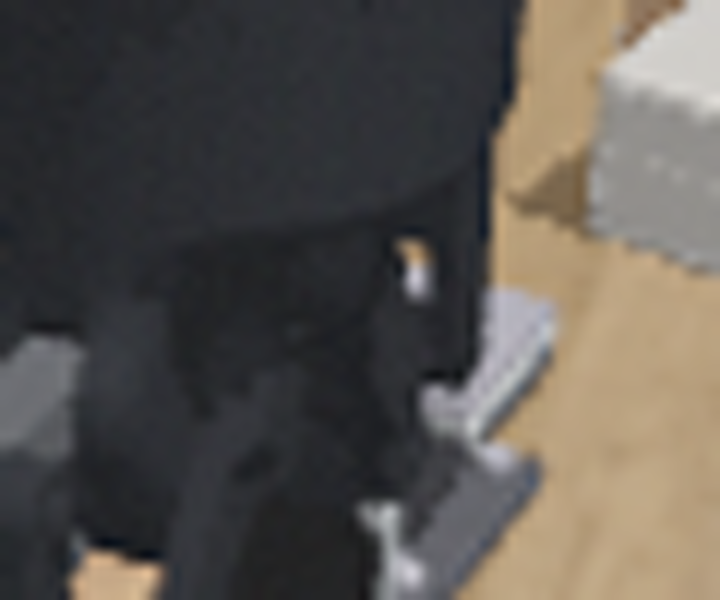

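View pics/c17t.png

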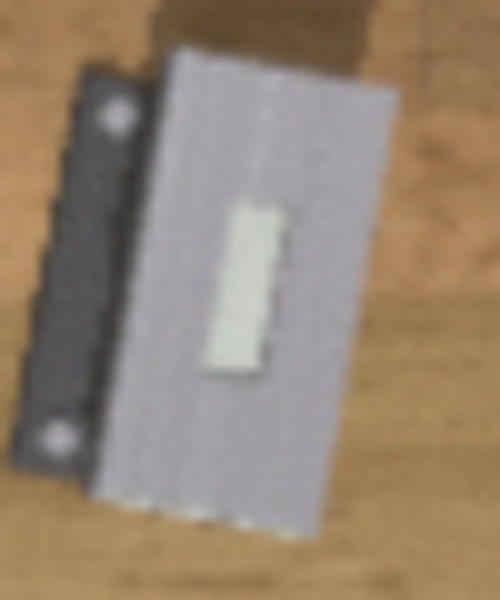

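View pics/t17f.png

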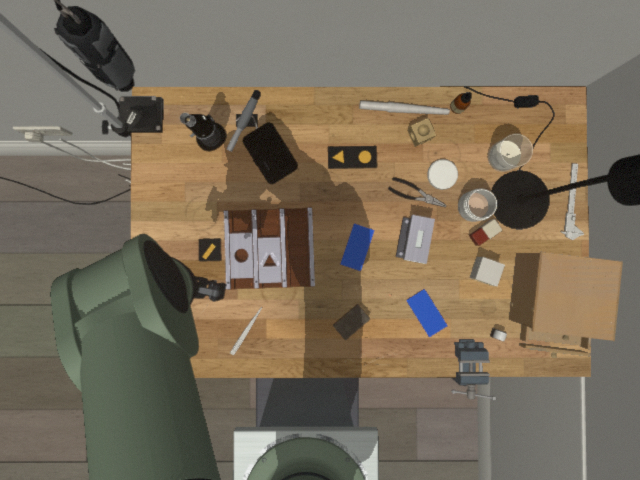

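Run:
```python
from h import *
f=pickle.load(open('t17.pkl','rb'))
d=np.array([np.cos(-.19),np.sin(-.19)]);n=np.array([-d[1],d[0]])
zs=lambda a,b:[]
for a in(-.04,-.025,.028,.042):
    row=[]
    for b in(-.017,0,.017):
        u,v=w2px(f,[*(np.array([.5693,-.2408])+d*a+n*b),.054]); u,v=int(round(u)),int(round(v))
        Z=np.median(f['depth'][v-2:v+3,u-2:u+3]); row.append((f['R'].T@(np.linalg.inv(f['mtx'])@[u,v,1]*Z-f['t']))[2].round(4))
    print(a,row)
t0=pickle.load(open('top0.pkl','rb'))
# other dies/sample unchanged: image diff (visible in t17)
for nm,(u0,u1,v0,v1) in dict(sample=(198,220,238,262),round=(232,252,240,270),tri=(258,283,240,275),longpad=(325,380,145,170)).items():
    A=t0['img'][v0:v1,u0:u1].astype(np.float32).mean(2);B=f['img'][v0:v1,u0:u1].astype(np.float32).mean(2)
    print(nm,cv2.phaseCorrelate(cv2.Laplacian(A,cv2.CV_32F).astype(np.float32),cv2.Laplacian(B,cv2.CV_32F).astype(np.float32)))
# die from t17: lateral & rear edges using die colour (grey-purple: blue>=green), backing greenish
I=f['img'].astype(float); c=cv2.GaussianBlur(I,(0,0),.6)
ch=I[...,2]-I[...,1]
for o in(-.016,-.008,.008,.016):
    u=np.arange(-.053,-.042,.001);P=np.array([w2px(f,[*(np.array([.5693,-.2408])+d*a+n*o),.052]) for a in u])
    print(o,map_coordinates(ch,[P[:,1],P[:,0]],order=1).astype(int).tolist())
```

```text
-0.04 [np.float64(0.0538), np.float64(0.0535), np.float64(0.0519)]
-0.025 [np.float64(0.0526), np.float64(0.0538), np.float64(0.0529)]
0.028 [np.float64(0.0533), np.float64(0.0535), np.float64(0.0535)]
0.042 [np.float64(0.0525), np.float64(0.0527), np.float64(0.0534)]
sample ((-0.22311870855042137, 0.49011031290842233), 1.0499820792012744)
round ((0.11073632402892919, 0.11051956045422884), 0.8386492228507996)
tri ((0.7144879362384984, -0.3794744430091548), 0.9493519520759582)
longpad ((-0.07518345149743766, 0.4412275091433049), 0.9657940476735433)
-0.016 [-43, -42, -40, -33, -25, -15, -5, 1, 4, 5, 4]
-0.008 [-44, -43, -39, -33, -20, -8, -3, 1, 2, 3, 4]
0.008 [-43, -43, -42, -34, -26, -13, -1, 1, 4, 5, 6]
0.016 [-42, -41, -39, -33, -23, -13, -5, 1, 3, 5, 5]
```

The die lies flat and the other items are in place, but the backing shows about 1–2 mm at the front, so the die sits slightly too far back. There's time to fix this: I'll push it flush from the rear with shut fingers, using the platen's rear face as the stop.

carry_out --deltas "-0.042 0 -0.023 0;-0.042 0 -0.023 0;-0.042 0 -0.023 0;-0.042 0 -0.023 0;-0.042 0 -0.023 0;-0.042 0 -0.023 0;-0.042 0 -0.023 0;-0.042 0 -0.023 0;-0.042 0 -0.023 0;-0.042 0 -0.023 0" --fingers 0 --force 20

```text
clock: 27.1
eef_pos: [0.6377, -0.2576, 0.247]
eef_rot: [-1.571, 0.0, 1.381]
contact_force: [1.2, -0.1, 0.1]
opening: 0.0001
```

carry_out --deltas "0.001 0.04 0 0;0 0.04 0 0;0 0.04 0 0;0 0.03 0 0;0 0.02 0 0;0 0.009 0 0;0 0 0 0;0 0 0.004 0;0 0 0.003 0;0 0 0 0"

```text
clock: 28.35
eef_pos: [0.6306, -0.2532, 0.0689]
eef_rot: [-1.571, 0.0, 1.381]
contact_force: [-0.3, -0.1, -0.2]
opening: 0.0001
```

```bash
python3 m.py s18 330 150
```

```text
[ 0.6306303  -0.2531966   0.06891767] [-1.57145416e+00  6.10135787e-05  1.38096484e+00] [-0.33409676 -0.11869018 -0.24574856] 8.470470095319045e-05
```

View pics/s18.png

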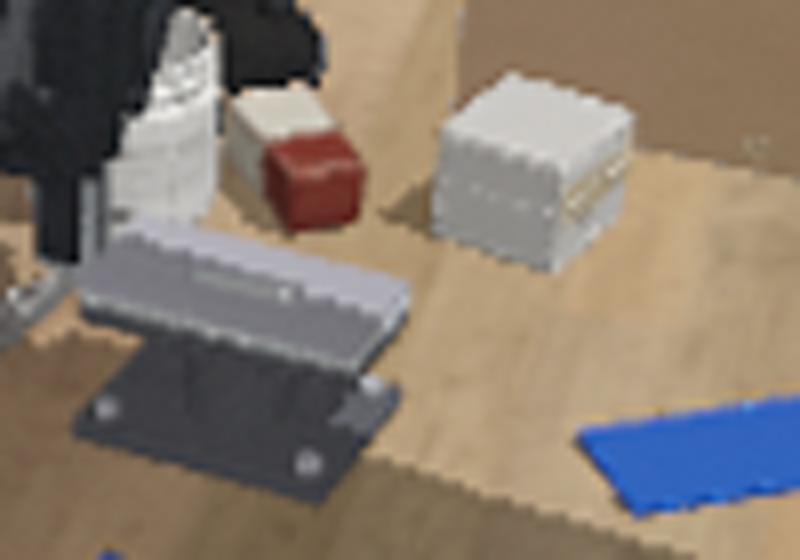

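carry_out --deltas "0 0 0.001 0;0 0 0.001 0;0 0 0.0008 0;0 0 0.0006 0;0 0 0 0;0 0 0 0;0 0 0 0;0 0 0 0;0 0 0 0;0 0 0 0"

```text
clock: 29.65
eef_pos: [0.6273, -0.2525, 0.0683]
eef_rot: [-1.571, 0.0, 1.381]
contact_force: [1.3, 0.5, 1.0]
opening: 0.0003
```

```bash
python3 m.py s19 330 150
```

```text
[ 0.62734149 -0.25252384  0.06834095] [-1.57089465e+00  3.81596523e-05  1.38102822e+00] [1.30814179 0.5070852  0.96408306] 0.00031523941799456445
```

View pics/s19.png

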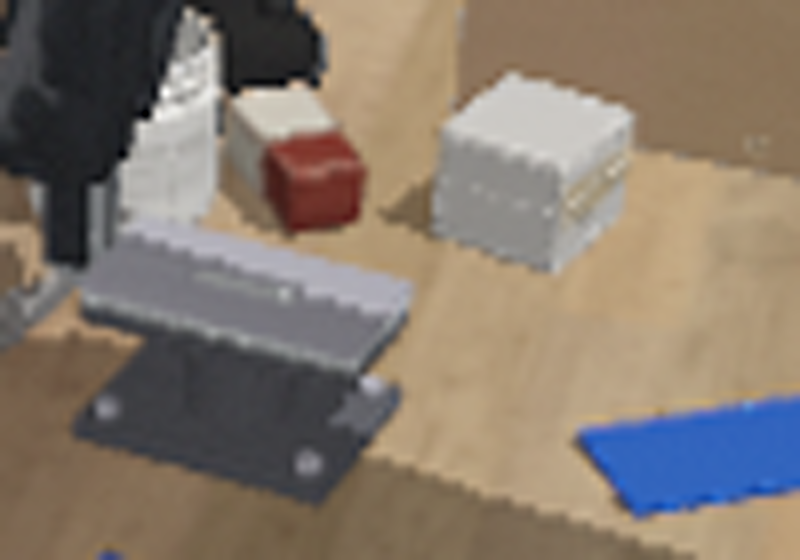

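carry_out --deltas "0 0 0.0005 0;0 0 0.0003 0;0 0 0 0;0 0 0 0;0 0 0 0;0 0 0 0;0 0 0 0;0 0 0 0;0 0 0 0;0 0 0 0"

```text
clock: 30.95
eef_pos: [0.6269, -0.2524, 0.0685]
eef_rot: [-1.572, 0.0, 1.381]
contact_force: [4.9, -1.0, 1.2]
opening: -0.0003
```

```bash
python3 m.py s20 330 150
python3 - <<'E'
from h import *
a=pickle.load(open('s18.pkl','rb'))['img'];b=pickle.load(open('s20.pkl','rb'))['img']
c=np.vstack([cv2.resize(q[168:200,335:387],None,fx=9,fy=9,interpolation=cv2.INTER_CUBIC) for q in(a,b)]);save('c20.png',c)
E
```

```text
[ 0.62691358 -0.25240865  0.06851196] [-1.57171043e+00  7.28145205e-05  1.38110582e+00] [ 4.93959726 -1.03877615  1.23015606] -0.00025292903169657087
```

View pics/c20.png

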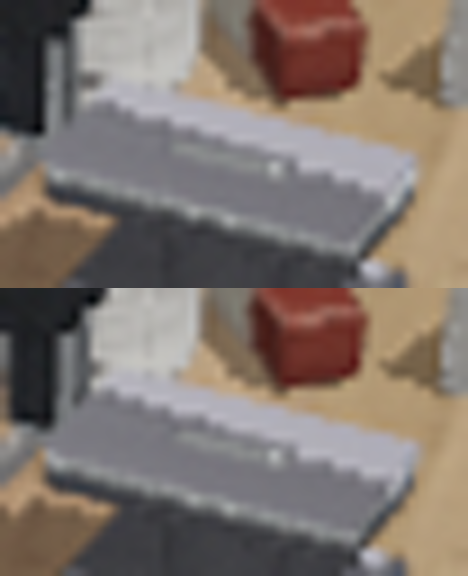

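The force rose to 5 N, so the fingers have reached the platen face. Retreating.

carry_out --deltas "0 0 -0.006 0;0 0 -0.008 0;0 -0.03 0 0;0 -0.045 0 0;0 -0.05 0 0;0 -0.05 0 0;0.02 0 0 0;0.045 0 0.01 0;0.045 0 0.02 0;0.045 0 0.02 0"

```text
clock: 32.25
eef_pos: [0.6198, -0.0913, 0.2423]
eef_rot: [-1.569, 0.0, 1.382]
contact_force: [0.2, 0.1, 1.0]
opening: 0.0001
```

carry_out --deltas "0.045 0 0.025 0;0.045 0 0.025 0;0.045 0 0.025 0;0.045 0 0.025 0;0.045 0 0.025 0;0.045 0 0.01 0;0.045 0 0 0;0.03 0 0 0;0 0 0 0;0 0 0 0"

```text
clock: 33.5
eef_pos: [0.5526, 0.2703, 0.2426]
eef_rot: [-1.57, 0.001, 1.381]
contact_force: [-0.6, -1.5, 1.0]
opening: 0.0004
```

```bash
python3 m.py s21 330 150
python3 - <<'E'
from h import *
f=grab_frame('top'); pickle.dump(f,open('t21.pkl','wb'));save('t21f.png',f['img'])
ch=f['img'][...,2].astype(float)
for z in(.050,.054): print(*edgefit(f,[.5697,-.2415,-.19],z,ch=ch))
a=cv2.resize(f['img'][210:270,395:445],None,fx=10,fy=10,interpolation=cv2.INTER_CUBIC); save('c21t.png',a)
E
```

```text
[0.5526056  0.27031099 0.24259818] [-1.56994462e+00  1.26788155e-03  1.38079050e+00] [-0.63818919 -1.45200263  1.03683973] 0.0004011993653098222
[ 0.5687 -0.2414] [-0.19  -0.197 -0.189 -0.188] L,W 0.0965 0.0487
[ 0.5686 -0.2406] [-0.189 -0.194 -0.19  -0.187] L,W 0.0962 0.0485
```

View pics/s21.png

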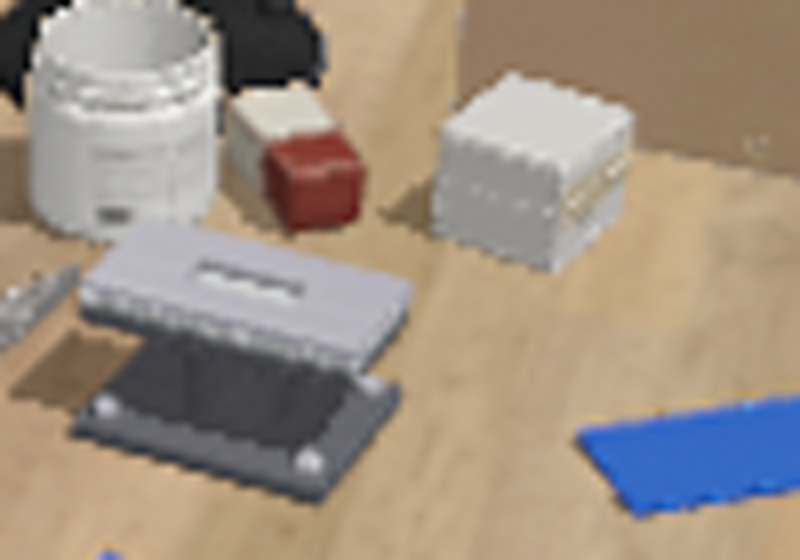

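View pics/c21t.png

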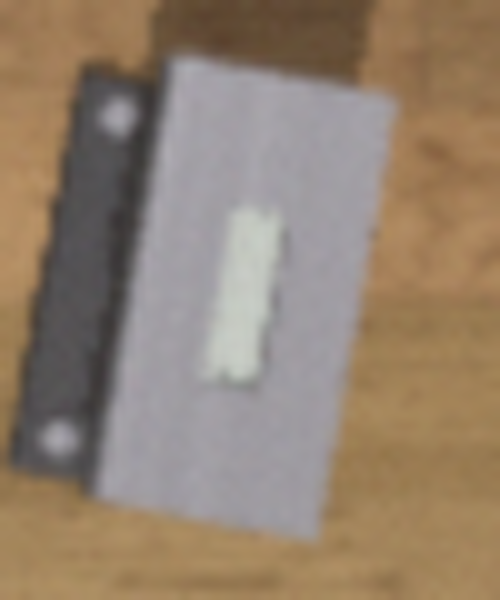

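View pics/t21f.png

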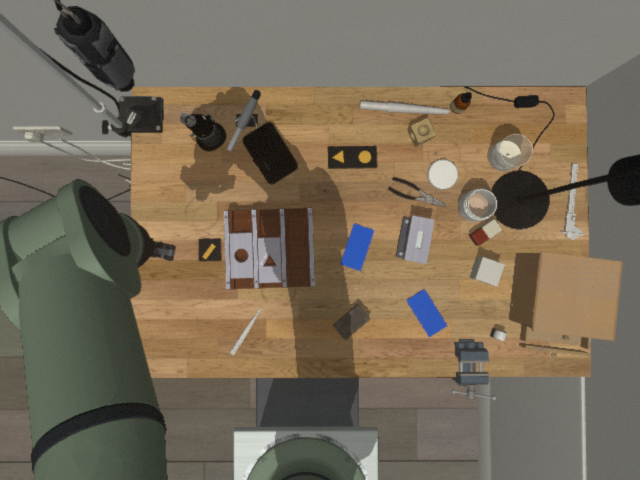

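The stack now measures 96.2 x 48.5 mm in outline. The white strip at the front is gone, so die and backing are flush. Handing in.

```bash
python3 -c "
from workcell import ctrl; print(ctrl.close_job())"
```

```text
the job is handed in; nothing more can be done
None
```

The bar die is stacked flat and flush on the backing plate on the platen, and I handed the job in at about 33.6 s. One thing went wrong on the way: I lifted the backing plate briefly by accident.

**What I did**
- **Choice:** the sample on the square pad is the bar, so I took the bar die from the right-hand channel.
- **Slide:** I pushed it forward with shut fingers in the slot until about 34 mm stuck out over the tray's front edge.
- **Stack:** I gripped it by that end, carried it to the platen, lowered it onto the backing plate and let go.

**What went wrong**
- On the first lowering, the fingertips reached past the die and pinched the backing plate too.
- It came off the platen and moved about 35 mm with the die. I carried it back, set it down in place, eased the grip and lowered the die onto it.
- Wrist readings reached 59 N at the fingertips while I lowered the two plates.
- After release the die sat 1–2 mm too far back. I pushed it flush from behind with shut fingers, using the platen's rear face as the stop (about 5 N).

**Last checks**
- **Fit:** from the top camera the stack's outline is 96.2 x 48.5 mm at the platen's angle, with no backing showing at the front. Its centre is within about 1 mm of where the backing plate first lay.
- **Flatness:** before that last push, depth readings put the die's top at 52–54 mm (54 expected).
- **Backing on platen:** I judged this only from that outline and the side picture. It could be up to 1 mm forward.
- **Other items:** the other dies, the sample and the blue plates look undisturbed. An automatic picture comparison gave a 0.8 pixel shift for the triangle die. I never touched it and put this down to changed shadows, but did not check further.

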